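Set up the bench for a shaft run-out check

ROBOT

A 6-joint arm with a two-finger parallel gripper is mounted at the origin on the work surface. World frame = base frame: x ahead of the robot, y to its left, z up, the work surface at z = 0. Lengths are in m, angles in rad, forces in N, time in s.
With the tool pointing down it reaches from about 0.4 to 0.925 m from the base axis. Payload 3.4 kg.
Tool frame: the origin (TCP) lies midway between the tips of the shut fingers; the grasp point (between the pads) lies 19 mm behind it (arm.hold_point_z is the distance from the TCP to the grasp point, in m); y points along the fingers, x is the direction in which the jaws open and shut, and the axes are right-handed (so a half turn about y gives the same grasp; the last joint's range is limited). The gripper opens to 85 mm and grips with 20 to 120 N. Pads are 22 mm wide; open, the fingers measure 114 mm over their backs; the gripper's body (76 mm by 85 mm) begins 54 mm behind the grasp point. The pads swing forward as they close: fully open they stand 13 mm farther back than shut.
Start: joints at [1.26, 0.307, 1.506, -0, 1.328, -0.073], TCP at [0.135, 0.559, 0.231] pointing down, gripper open.
Joint ranges: [-3.12, 3.12], [-1.05, 2.28], [0.14, 2.33], [-1.42, 4.57], [0.1, 2.73], [-2.68, 2.68]. Speed limits (rad/s): [2.57, 2.57, 3.14, 3.14, 3.14, 3.14].

INTERFACE

Orientations are given as a rotation vector (axis times angle).
In Python, from bench import sensors, optics, ticket, arm gives the robot as it stands.
- The arm moves only by the shell command python3 -m creep 'ROWS' [FORCE]. ROWS is a JSON object of lists of equal length, an entry for each row: "turn": the turn, a rotation vector about the tool's x, y, z in degrees, a list of three; "slide": the shift along the tool's x, y, z in m, a list of three; "claw": the opening, from -1 (shut) to 1 (fully open). In form: {"turn": [[ax, ay, az], ...], "slide": [[x, y, z], ...], "claw": [claw, ...]}. A call has 1 to 5 rows; each row is the pose to reach, as a shift and turn from the pose commanded when the call began, along the tool's axes at that moment; what a row does not reach only later rows make up. A row lasts 1/12 s, in which the tool goes at most 41.7 mm and 7.16 degrees, less where a joint would pass 70% of its speed; a pose out of reach is approached as far as the arm can. A call with a gripper value outside its range is refused whole. The fingers move at their own pace and stop on an object; FORCE is the grip in N (left out, the last holds). Time passes only in rows, so rows that repeat a pose let the fingers close. It gives the time, the measured TCP pose, the force and the opening at its end, in the units of the state.
- sensors.get_state(): the state, without advancing time (a new reading comes with each control period).
- optics.capture(name): name is "scene" or "top" or "wrist"; returns a dict with "image" (400x640x3 uint8, blue, green, red), "camera_matrix" (3x3 intrinsics, pixels), "rvec" (rotation vector, rad) and "tvec" (3), from world to camera coordinates, as OpenCV has them. Camera axes: x right, y down, z forward; pixel columns grow to the right and rows downward; lengths in m; the calibration is good to about 2 mm. A picture is of the moment at which its call begins. There is no depth.
- ticket.sign_off(): hands the job in, once; it reports no verdict.
Trained networks look in the newest picture that a camera, given by its name, has taken for a name from the list of things; names that differ only in an ending like _2 or _b are one class to them, and where a whole thing is asked for, a point or a joint stands for the part that bears it (a point fixed in the world has none). Each returns a list of dicts, best first, with "conf" (0 to 1); they miss things now and then, are a little off and sometimes report something else, mostly with a low value. They report only what shows in the picture. A call takes as long as a camera call. They do not tell look-alikes from the thing itself.
- optics.find_in(camera, target): "box" ([centre column, centre row, width, height] in pixels, round what is visible of it).
- optics.regions_of(camera, target): "region" (400x640 bool, what is visible of it) and "box" ([centre column, centre row, width, height] in pixels, round what is visible of it).
The state is a dict: "clock": time; "joint_pos": joint angles; "joint_velocities": joint speeds; "joint_efforts": joint torques, N m; "tool_pos": TCP position; "eef_rot": TCP orientation; "contact_force": force on the tool from outside, world axes, zero at the start; "wrist_torque": the same for the moment, N m; "finger_gap": finger opening in m.
Only numpy, scipy, OpenCV 4.12 (cv2) and the standard library are available. Lean on these libraries where they do the work, as an engineer would, in place of code of your own. Each camera call takes 0.05 s, during which the arm holds its last target.

TASK

Get the inspection plate ready for the next shaft: stand the brass screw jack on the plate midway between the two vee blocks, in line with them, and stand the green end stop in the same line on the outer side of the blue vee block, square to it with a 40 mm gap between them (jack and stop in either order). Then plug the orange receiver plug fully home into the socket on top of the gauge readout. Set the jack and the stop down upright, do not drop or throw them, and leave everything else on the bench where it is.

Things in the scene. Friction and masses are not known exactly. Their poses are not given: they have to be found in the camera images.
- plate: Fixed grey steel inspection plate lying on the bench, 120 (x) x 420 (y) x 12 mm high; origin at the centre of its underside, on the bench; its y runs along the row of vee blocks. The row is on its long centre line.
- vee_blue: Fixed vee block with blue-painted cheeks, steel groove on top, standing on the plate: 56 (x) x 50 (y) x 48 mm high, so its top is 60 mm above the bench. Origin at the centre of its underside (on the plate's top, 12 mm above the bench). Its y axis runs along the row (along the groove), either towards or away from the red one; z up.
- vee_red: Fixed vee block, same shape and size and parallel to the blue one but with red cheeks; the two stand with centres 190 mm apart along their common y axis. Which of them is on which end varies.
- jack_center (a point): Loose brass screw jack, round: body 40 mm in diameter and straight up to 34 mm, then narrowing, with a steel head 28 mm in diameter; 54 mm high in all, 0.3 kg. Point: on its axis, half-way up (27 mm above its foot); z up. It starts upright on the bench.
- stop_center (a point): Loose green end stop, rectangular block 40 (x) x 30 (y) x 64 mm high with a dark patch on each of its two y faces, 0.4 kg. Point: its centre, 32 mm above its foot. In place, one of its y faces (the 40 mm wide ones) looks squarely at the blue vee block, 40 mm from that block's end face, so the two centres are 80 mm apart and the y axes parallel (either way round). It starts upright on the bench.
- plug_center (a point): Loose receiver plug, 46 mm high, 0.06 kg: below a brass shank 30 (x) x 20 (y) x 16 mm high, its lowest 6 mm tapering to 25 x 15 at the foot, above it an orange grip block 44 (x) x 32 (y) x 30 mm high with a black patch on top. Point: on its middle axis, half-way up (23 mm above the shank's foot, 8 mm below the middle of the grip block). It starts standing on its shank on the bench, axis z up.
- socket (a point): Mouth centre of the rectangular socket, framed in black, on the readout's white top, 45 mm above the bench. Hole 33 (x) x 23 (y) mm, 18 mm deep, straight down; the plug's x goes along the socket's x (either way round). Fully home: shoulder of the grip block on the white top, so plug_center is 7 mm above this point. No latch: its weight or a light push seats it.
- readout: Fixed gauge readout at the left or right side, 150 (x) x 120 (y) mm; origin under its centre. White top 45 mm high in front, with the socket 60 mm from the front (-x) edge; 45 mm behind the socket, in +x, a dark dial housing rises to 85 mm above the bench.
- bush: Bystander: loose brass bush, 44 mm in diameter, 30 mm high, lying at the left; origin under its centre.
- parallel: Bystander: loose steel parallel, 70 x 20 x 30 mm, at the right; origin under its centre.
- oil: Bystander: loose yellow oil bottle with a red cap, 50 mm in diameter, 130 mm high, beyond the plate; origin under its centre.
- tin: Bystander: loose tin with a blue band, 70 mm in diameter, 60 mm high, beyond the plate; origin under its centre.
- spanner: Bystander: loose spanner lying beyond the plate at the right; origin under its middle.
- brush: Bystander: loose brush lying beyond the plate at the left; origin under its middle.
Not all that is in view belongs to the job. Of the things like the part that bears stop_center, leave any that is purple; of the rest the smaller one is meant.

How it is judged:
By the outcome, as a careful person would: the job done as asked, in the order asked, and still so for the second after the job is handed in, with the robot touching nothing.
It also fails if it takes over 72 s, if anything falls off the work surface, if the arm or the gripper's body presses on something with over 40 N, if the wrist force passes 120 N, or if a joint passes its speed limit or range.

## Working session

There is one attempt and no reset: what is moved stays moved. The work goes in short steps, Python scripts to look and compute and a shell command to move; the robot and the scene stay as the last step left them, time stands still between calls to the robot, and variables do not carry over. Pictures are saved under pics/ and viewed, and the job is handed in when it is done.

```bash
ls; mkdir -p pics; python3 - <<'E'
from bench import sensors, optics, ticket, arm
import cv2
print(sensors.get_state(), arm.hold_point_z)
for n in ["scene","top","wrist"]:
    c=optics.capture(n); cv2.imwrite(f"pics/{n}0.png",c["image"]); print(n,c["camera_matrix"],c["rvec"],c["tvec"])
E
```

```text
pics
{'clock': 0.0, 'joint_pos': array([ 1.26050500e+00,  3.07560210e-01,  1.50766296e+00, -5.02218644e-06,
        1.32836113e+00, -7.34941790e-02]), 'joint_velocities': array([ 0.00017455, -0.0009864 ,  0.00079686, -0.00131245, -0.00020856,
        0.0007109 ]), 'joint_efforts': array([ 1.87599413e-03, -4.57559931e+01, -2.51916718e+01, -3.73700277e-05,
        1.32967002e-02, -1.45267973e-05]), 'tool_pos': array([0.13470404, 0.55830087, 0.23039227]), 'eef_rot': array([-1.31309939, -1.03180075,  1.03455361]), 'contact_force': array([-0.19369648,  0.43163333, -1.14225271]), 'wrist_torque': array([ 0.00518514, -0.03455177,  0.00693389]), 'finger_gap': 0.08528669141802853} 0.0187
scene [[435.51312211   0.         315.92506843]
 [  0.         435.51312211 194.12738228]
 [  0.           0.           1.        ]] [ 1.02077524  2.52551022 -0.89773784] [ 0.39056419 -0.2684388   1.3871062 ]
top [[461.69959739   0.         323.20810604]
 [  0.         461.69959739 200.37061304]
 [  0.           0.           1.        ]] [ 2.21891953 -2.15478745  0.09382514] [-0.00367466  0.58598617  1.08804315]
wrist [[328.68320633   0.         320.13985702]
 [  0.         328.68320633 202.15119017]
 [  0.           0.           1.        ]] [-2.27705146 -1.79240977 -0.2645161 ] [-0.57409648 -0.03777916  0.37909299]
```

View pics/top0.png

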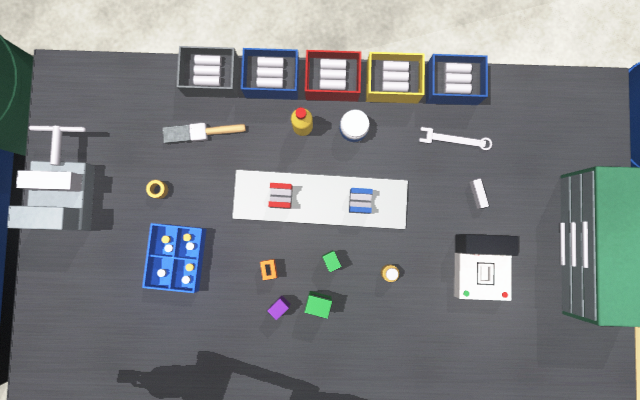

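View pics/scene0.png

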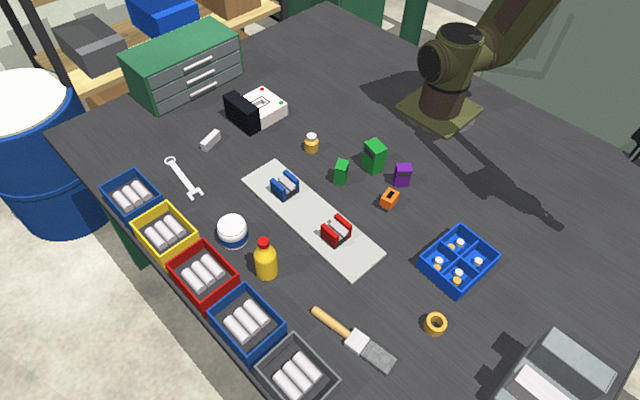

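View pics/wrist0.png

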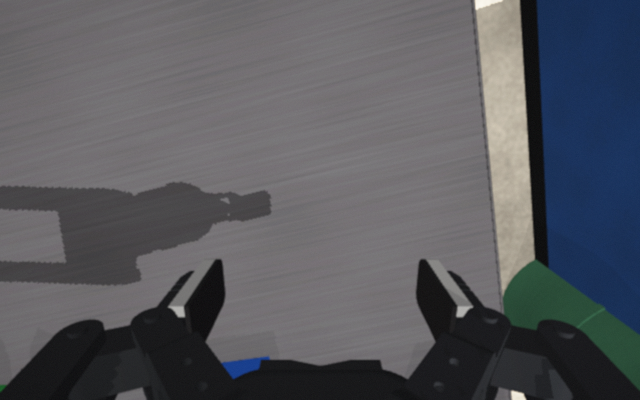

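```bash
python3 - <<'E'
from bench import sensors, optics, ticket, arm
import cv2,numpy as np
s=sensors.get_state()
print(cv2.Rodrigues(s["eef_rot"])[0].round(3)); print([a for a in dir(arm) if a[0]!='_'])
c=optics.capture("top")
for t in ["jack_center","stop_center","plug_center","socket","vee_blue","vee_red","plate","readout"]:
    for d in optics.regions_of("top",t): print(t,round(d["conf"],2),np.round(d["box"],1), d["region"].sum())
print(sensors.get_state()["clock"])
E
```

```text
[[ 0.235 -0.    -0.972]
 [ 0.972 -0.002  0.235]
 [-0.002 -1.     0.   ]]
['IKError', 'hold_point_z']
jack_center 0.59 [388.2 274.8  21.9  15.9] 248
stop_center 0.84 [317.8 304.2  25.6  27.5] 525
stop_center 0.81 [278.7 310.7  25.   25.2] 319
stop_center 0.77 [333.8 259.6  17.4  20.4] 252
plug_center 0.66 [268.8 271.   15.6  19.7] 270
socket 0.66 [486.5 266.7  63.7  68.4] 3851
socket 0.38 [389.6 273.4  18.8  15.4] 214
vee_red 0.68 [282.9 195.9  26.1  23.7] 529
vee_red 0.3 [332.4 260.8  19.1  19.2] 203
plate 0.72 [282.8 193.8  24.   23.7] 545
readout 0.91 [484.2 266.5  64.   73.7] 3789
0.6
```

```bash
cat > h.py <<'E'
import numpy as np, cv2
from bench import sensors, optics
def cap(n,f=None):
    c=optics.capture(n)
    if f: cv2.imwrite("pics/"+f,c["image"])
    c["R"]=cv2.Rodrigues(np.array(c["rvec"],float))[0]; c["t"]=np.array(c["tvec"],float).ravel(); return c
def w(c,uv,z):
    d=np.linalg.inv(c["camera_matrix"])@np.array([uv[0],uv[1],1.]); o=-c["R"].T@c["t"]; d=c["R"].T@d
    return o+d*(z-o[2])/d[2]
def px(c,P): 
    P=np.array(P,float).reshape(-1,3)
    return cv2.projectPoints(P,c["R"],c["t"],c["camera_matrix"],None)[0].reshape(-1,2)
def tool():
    s=sensors.get_state(); return np.array(s["tool_pos"]),cv2.Rodrigues(np.array(s["eef_rot"]))[0],s
def crop(c,u,v,r,f,k=6):
    im=c["image"][max(0,v-r):v+r,max(0,u-r):u+r]; cv2.imwrite("pics/"+f,cv2.resize(im,None,fx=k,fy=k,interpolation=cv2.INTER_CUBIC))
def boxpts(cx,cy,psi,a,b,z):
    ca,sa=np.cos(psi),np.sin(psi)
    return [(cx+ca*i*a/2-sa*j*b/2,cy+sa*i*a/2+ca*j*b/2,z) for i,j in((-1,-1),(1,-1),(1,1),(-1,1))]
E
python3 - <<'E'
from h import *
c=cap("top"); 
print("cam",-c["R"].T@c["t"])
for n,uv,z in [("stop",(332,261),.064),("big",(318,306),.08),("purple",(278,309),.064),("plug",(268.5,270),.046),("jack",(391,274),.054),("blue",(360.5,200.5),.06),("red",(280,195.5),.06),("socket",(486,273),.045),("plate corners",(236,170.5),.012),("p",(407,180),.012),("p",(406,228),.012),("p",(233.5,219),.012),("oil",(302,116),.1),("tin",(355,125),.06)]: print(n,w(c,uv,z).round(4))
crop(c,325,280,50,"c1.png",6)
E
```

```text
cam [0.50113574 0.02283453 1.12941256]
stop [ 0.4439 -0.0103  0.064 ]
big [0.3439 0.0188 0.08  ]
purple [0.3323 0.1093 0.064 ]
plug [0.418  0.1361 0.046 ]
jack [ 0.4174 -0.1478  0.054 ]
blue [ 0.5852 -0.0729  0.06  ]
red [0.5913 0.1145 0.06  ]
socket [ 0.4253 -0.3714  0.045 ]
plate corners [0.6532 0.2278 0.012 ]
p [ 0.6425 -0.1895  0.012 ]
p [ 0.5255 -0.1889  0.012 ]
p [0.5351 0.2287 0.012 ]
oil [0.7702 0.0678 0.1   ]
tin [ 0.7631 -0.0558  0.06  ]
```

View pics/c1.png

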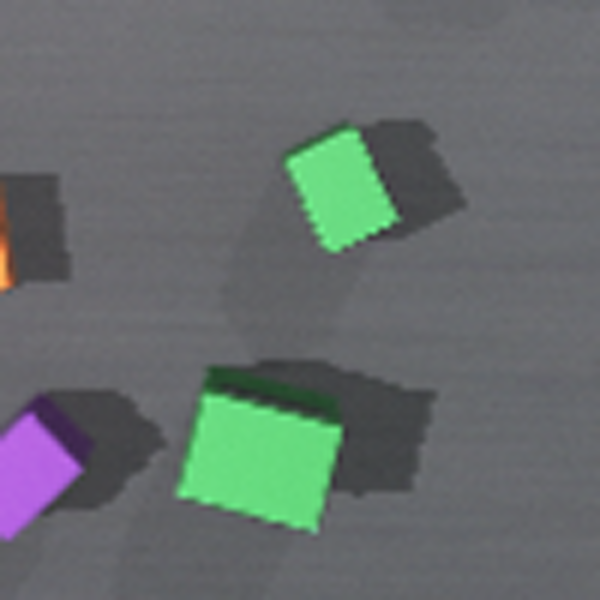

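```bash
python3 - <<'E'
from h import *
c=cap("wrist"); p,R,s=tool()
o=-c["R"].T@c["t"]
print("cam in tool",R.T@(o-p)); print("cam axes in tool (cols x,y,z)",(R.T@c["R"].T).round(3))
E
```

```text
cam in tool [-1.16927873e-04 -1.42650755e-01  7.35969999e-02]
cam axes in tool (cols x,y,z) [[ 1.    -0.001  0.001]
 [-0.001 -0.29   0.957]
 [-0.    -0.957 -0.29 ]]
```

```bash
python3 -m creep '{"turn":[[0,-3,0],[0,-6,0],[0,-9,0],[0,-12,0],[0,-13.6,0]],"slide":[[-0.028,-0.014,-0.030],[-0.056,-0.028,-0.060],[-0.084,-0.042,-0.09],[-0.112,-0.056,-0.120],[-0.140,-0.070,-0.15]],"claw":[1,1,1,1,1]}' 40
```

```text
clock: 1.12
tool_pos: [0.244, 0.3928, 0.2992]
eef_rot: [-1.208, -1.212, 1.212]
contact_force: [1.4, 0.2, 0.9]
finger_gap: 0.0855
```

```bash
python3 -m creep '{"turn":[[0,0,0],[0,0,0],[0,0,0],[0,0,0],[0,0,0]],"slide":[[-0.393,0,-0.256],[-0.393,0,-0.256],[-0.393,0,-0.256],[-0.393,0,-0.256],[-0.393,0,-0.256]],"claw":[1,1,1,1,1]}'; python3 -c "
from h import *
print(tool()[0])"
```

```text
clock: 1.53
tool_pos: [0.3579, 0.2181, 0.299]
eef_rot: [-1.209, -1.211, 1.209]
contact_force: [1.3, 0.6, 0.5]
finger_gap: 0.0853
[0.35786208 0.21807283 0.29903842]
```

```bash
python3 -m creep '{"turn":[[0,0,0],[0,0,0],[0,0,0],[0,0,0],[0,0,0]],"slide":[[-0.218,0,-0.142],[-0.218,0,-0.142],[-0.218,0,-0.142],[-0.218,0,-0.142],[-0.218,0,-0.142]],"claw":[1,1,1,1,1]}';python3 -m creep '{"turn":[[0,0,0],[0,0,0],[0,0,0]],"slide":[[-0.020,0,-0.013],[-0.020,0,-0.013],[-0.020,0,-0.013]],"claw":[1,1,1]}'; python3 -c "
from h import *
c=cap('wrist','w1.png')
print(tool()[0])"
```

```text
clock: 1.95
tool_pos: [0.4718, 0.0433, 0.2989]
eef_rot: [-1.21, -1.21, 1.209]
contact_force: [0.5, 0.1, -0.3]
finger_gap: 0.0855
clock: 2.2
tool_pos: [0.4846, 0.0243, 0.2983]
eef_rot: [-1.21, -1.207, 1.207]
contact_force: [-0.1, 0.3, 0.1]
finger_gap: 0.0856
[0.48374553 0.02527447 0.29830698]
```

View pics/w1.png

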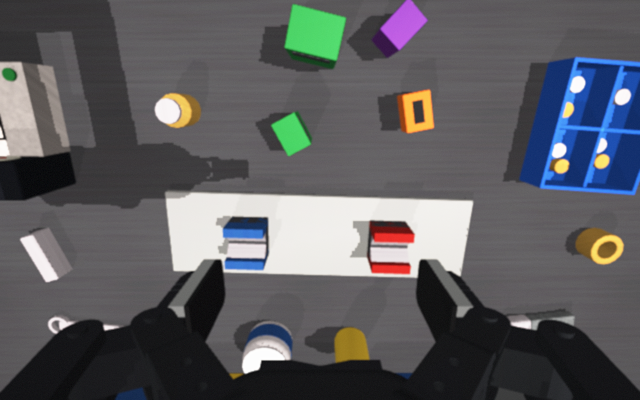

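```bash
cat >> h.py <<'E'
def rect(c,cx,cy,r,z,k=2000.):
    # rectified patch: col -> -y, row -> -x ; k px per m
    n=int(2*r*k)
    W=[(cx+r,cy+r,z),(cx+r,cy-r,z),(cx-r,cy-r,z),(cx-r,cy+r,z)]
    H=cv2.getPerspectiveTransform(px(c,W).astype(np.float32),np.float32([[0,0],[n,0],[n,n],[0,n]]))
    return cv2.warpPerspective(c["image"],H,(n,n),flags=cv2.INTER_CUBIC), lambda q:(cx+r-q[1]/k, cy+r-q[0]/k)
def rectfind(c,cx,cy,r,z,mask):
    im,f=rect(c,cx,cy,r,z); m=mask(im).astype(np.uint8)
    nl,l,st,ce=cv2.connectedComponentsWithStats(m); i=1+np.argmax(st[1:,4]); m=(l==i).astype(np.uint8)
    cn=max(cv2.findContours(m,0,1)[0],key=cv2.contourArea); q=cv2.minAreaRect(cn)
    P=np.array([f(b) for b in cv2.boxPoints(q)])
    e=P[1]-P[0];g=P[2]-P[1]
    return P.mean(0).round(4),"L1 %.1f @%.1f  L2 %.1f @%.1f"%(np.hypot(*e)*1e3,np.degrees(np.arctan2(e[1],e[0])),np.hypot(*g)*1e3,np.degrees(np.arctan2(g[1],g[0]))),"fill %.2f"%(m.sum()/(q[1][0]*q[1][1])), im,m
E
python3 - <<'E'
from h import *
c=cap("wrist")
ims=[]
for n,x,y,z in [("stop",.444,-.010,.064),("plug",.418,.136,.046),("jack",.417,-.148,.054),("blue",.585,-.073,.06),("red",.591,.1145,.06),("plate",.59,.02,.012)]:
    im,f=rect(c,x,y,.06,z); cv2.putText(im,n,(5,15),0,.5,(255,255,255),1); cv2.drawMarker(im,(120,120),(255,0,255),0,10); ims.append(im)
cv2.imwrite("pics/r1.png",np.vstack([np.hstack(ims[:3]),np.hstack(ims[3:])]))
for n,x,y,z in [("stop",.444,-.010,.064)]:
    print(n,rectfind(c,x,y,.05,z,lambda im:(im[...,1].astype(int)>im[...,2]+60)&(im[...,1]>120))[:3])
E
```

```text
stop (array([ 0.445 , -0.0086], dtype=float32), 'L1 30.9 @-62.2  L2 40.6 @-152.2', 'fill 0.98')
```

View pics/r1.png

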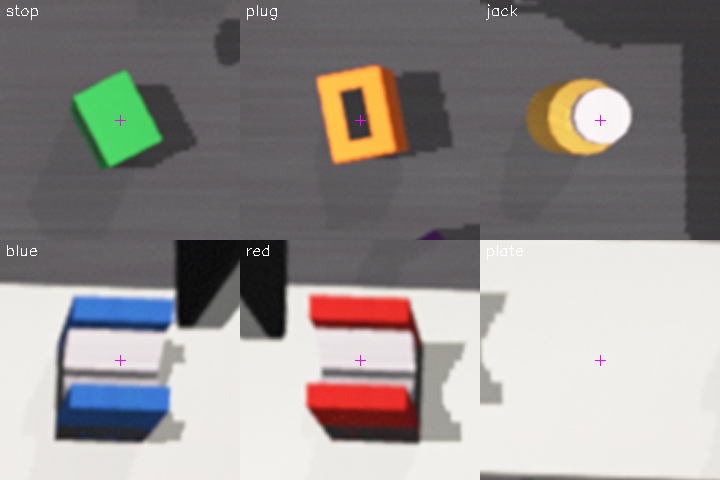

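```bash
python3 - <<'E'
from h import *
c=cap("wrist")
def go(n,x,y,z,mask,r=.05):
    im,f=rect(c,x,y,r,z); m=mask(im.astype(int)).astype(np.uint8); m=cv2.morphologyEx(m,cv2.MORPH_OPEN,np.ones((3,3)))
    q=cv2.minAreaRect(np.argwhere(m)[:,::-1].astype(np.float32)); P=np.array([f(b) for b in cv2.boxPoints(q)]); e=P[1]-P[0];g=P[2]-P[1]
    print(n,P.mean(0).round(4),"L1 %.1f @%.1f  L2 %.1f @%.1f"%(np.hypot(*e)*1e3,np.degrees(np.arctan2(e[1],e[0])),np.hypot(*g)*1e3,np.degrees(np.arctan2(g[1],g[0]))))
    cv2.drawContours(im,[cv2.boxPoints(q).astype(int)],0,(255,0,255),1); return im
a=[]
a.append(go("blue",.585,-.073,.06,lambda i:(i[...,0]>170)&(i[...,0]>i[...,2]+100)))
a.append(go("red",.591,.1145,.06,lambda i:(i[...,2]>200)&(i[...,1]<100)))
a.append(go("plug",.418,.136,.046,lambda i:(i[...,2]>220)&(i[...,0]<120)))
a.append(go("jack",.417,-.148,.054,lambda i:(i.min(2)>200)))
cv2.imwrite("pics/r2.png",np.hstack(a))
# plate outline, overview rectified at z=.012
im,f=rect(c,.59,.02,.25,.012,1500.)
cv2.imwrite("pics/r3.png",im[200:560])
E
```

```text
blue [ 0.5884 -0.0738] L1 54.8 @-2.0  L2 49.3 @-92.0
red [0.5947 0.1157] L1 55.0 @-1.5  L2 48.6 @-91.5
plug [0.4211 0.1379] L1 32.1 @-78.7  L2 44.2 @-168.7
jack [ 0.4192 -0.149 ] L1 27.0 @-90.0  L2 26.5 @180.0
```

View pics/r2.png

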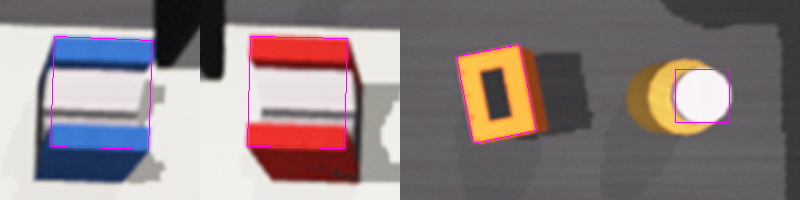

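View pics/r3.png

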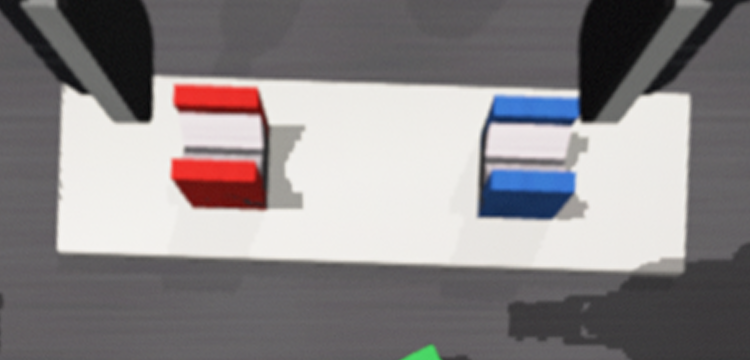

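```bash
cat >> h.py <<'E'
def to(x,y,z,phi):
    p,R,s=tool(); d=R.T@(np.array([x,y,z])-p); a=np.radians(phi)
    T=np.array([[np.cos(a),0,-np.sin(a)],[np.sin(a),0,np.cos(a)],[0,-1,0]])
    r=cv2.Rodrigues(R.T@T)[0].ravel()
    print("pos",p.round(4),"phi %.2f"%np.degrees(np.arctan2(R[1,0],R[0,0])),"slide",d.round(4),"turn",np.degrees(r).round(2),"gap",round(s["finger_gap"],4),"F",np.round(s["contact_force"],1),"t",s["clock"])
E
python3 -m creep '{"turn":[[0,35.8,0],[0,35.8,0],[0,35.8,0],[0,35.8,0],[0,35.8,0]],"slide":[[-0.035,0.028,0.013],[-0.07,0.056,0.026],[-0.105,0.084,0.039],[-0.14,0.112,0.052],[-0.173,0.14,0.065]],"claw":[1,1,1,1,1]}'
python3 -c "
from h import *
to(.4192,-.149,.12,-1.9)"
```

```text
clock: 2.77
tool_pos: [0.4252, -0.1299, 0.1727]
eef_rot: [-1.444, -0.737, 0.735]
contact_force: [2.4, -0.9, 0.8]
finger_gap: 0.0857
pos [ 0.4252 -0.1299  0.1727] phi 54.07 slide [-0.019   0.0527 -0.0063] turn [ 0.07 55.97  0.08] gap 0.0857 F [ 2.4 -0.9  0.8] t 2.7667
```

```bash
python3 -m creep '{"turn":[[0,35.8,0],[0,35.8,0],[0,35.8,0],[0,35.8,0],[0,35.8,0]],"slide":[[-0.004,0,-0.002],[-0.008,0,-0.003],[-0.012,0,-0.004],[-0.016,0.0,-0.006],[-0.019,0,-0.006]],"claw":[1,1,1,1,1]}'
python3 -m creep '{"turn":[[0,7,0],[0,14,0],[0,20.2,0],[0,20.2,0],[0,20.2,0]],"slide":[[0,0,0],[0,0,0],[0,0,0],[0,0,0],[0,0,0]],"claw":[1,1,1,1,1]}'
python3 -c "
from h import *
to(.4192,-.149,.12,-1.9)
c=cap('wrist','w2.png')"
```

```text
clock: 3.18
tool_pos: [0.4196, -0.1482, 0.1733]
eef_rot: [-1.557, -0.25, 0.249]
contact_force: [0.2, 0.1, -0.2]
finger_gap: 0.0855
clock: 3.6
tool_pos: [0.4196, -0.148, 0.1733]
eef_rot: [-1.571, 0.02, -0.021]
contact_force: [-0.3, -0.4, -0.9]
finger_gap: 0.0852
pos [ 0.4196 -0.148   0.1733] phi -1.48 slide [-0.0004  0.0533 -0.001 ] turn [-0.    0.42  0.02] gap 0.0852 F [-0.3 -0.4 -0.9] t 3.6
```

View pics/w2.png

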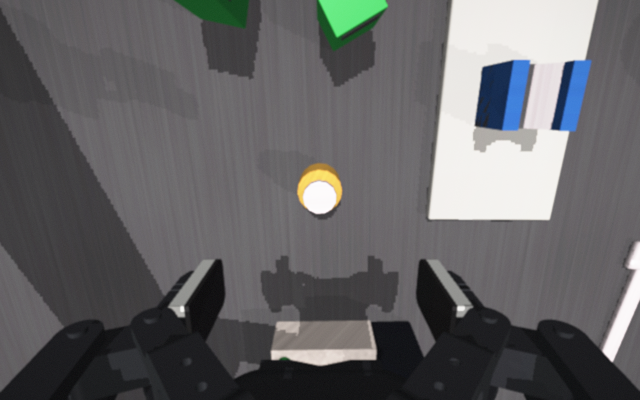

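```bash
python3 - <<'E'
from h import *
c=cap("wrist")
im,f=rect(c,.419,-.149,.03,.054); m=im.min(2)>190
q=cv2.minEnclosingCircle(np.argwhere(m)[:,::-1].astype(np.float32)); print(f(q[0]),q[1]/2)
print(np.array(f(np.argwhere(m)[:,::-1].mean(0))))
x,y=f(q[0]); to(x,y,.005,-1.9)
E
```

```text
(0.41937101936340326, -0.14912579536437987) 14.152674674987793
[ 0.41923083 -0.14919724]
pos [ 0.4197 -0.1485  0.1732] phi -1.54 slide [-0.0004  0.1682 -0.0006] turn [0.   0.36 0.02] gap 0.0854 F [-0.3  0.4  0.4] t 3.7
```

```bash
python3 -m creep '{"turn":[[0,0,0],[0,0,0],[0,0,0],[0,0,0],[0,0,0]],"slide":[[0,0.035,0],[0,0.07,0],[0,0.105,0],[0,0.14,-0.0005],[0,0.165,-0.0005]],"claw":[1,1,1,1,1]}' 40
python3 -m creep '{"turn":[[0,0,0],[0,0,0],[0,0,0],[0,0,0],[0,0,0]],"slide":[[0,0.002,0],[0,0.002,0],[0,0.002,0],[0,0.002,0],[0,0.002,0]],"claw":[1,0.4,0,0,-0.3]}'
python3 -m creep '{"turn":[[0,0,0],[0,0,0],[0,0,0],[0,0,0],[0,0,0]],"slide":[[0,0,0],[0,0,0],[0,0,0],[0,0,0],[0,0,0]],"claw":[-1,-1,-1,-1,-1]}'
python3 -c "
from h import *
to(.4192,-.149,.12,-1.9)
c=cap('wrist','w3.png')"
```

```text
clock: 4.12
tool_pos: [0.4189, -0.1491, 0.006]
eef_rot: [-1.57, 0.023, -0.021]
contact_force: [-0.4, -0.7, -0.5]
finger_gap: 0.0853
clock: 4.53
tool_pos: [0.4205, -0.1502, 0.0077]
eef_rot: [-1.572, 0.022, -0.026]
contact_force: [-0.4, -0.6, 34.0]
finger_gap: 0.0389
clock: 4.95
tool_pos: [0.4205, -0.1502, 0.0079]
eef_rot: [-1.572, 0.022, -0.026]
contact_force: [-0.7, 0.9, 4.7]
finger_gap: 0.0387
pos [ 0.4205 -0.1502  0.0079] phi -1.75 slide [-0.001  -0.1121  0.001 ] turn [0.08 0.15 0.17] gap 0.0387 F [-0.7  0.9  4.7] t 4.95
```

View pics/w3.png

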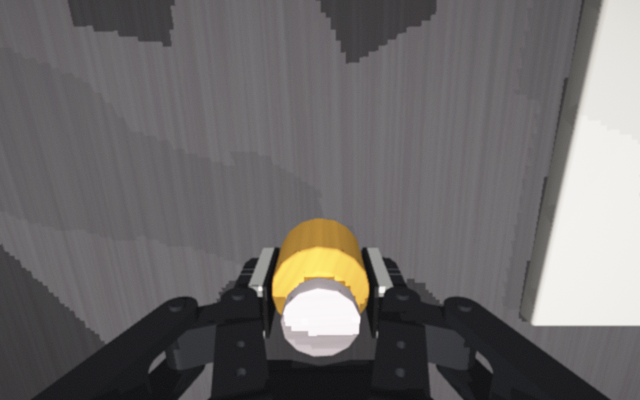

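```bash
python3 -m creep '{"turn":[[0,0,0],[0,0,0],[0,0,0],[0,0,0],[0,0,0]],"slide":[[0,-0.01,0],[0,-0.03,0],[0,-0.055,0],[0,-0.08,0],[0,-0.105,0]],"claw":[-1,-1,-1,-1,-1]}' 50
python3 - <<'E'
from h import *
c=cap("wrist","w4.png")
p,R,s=tool()
for z in (.054,): 
    zz=z+p[2]-.0079
    im,f=rect(c,p[0],p[1],.03,zz); m=im.min(2)>150
    q=cv2.minEnclosingCircle(np.argwhere(m)[:,::-1].astype(np.float32)); print(f(q[0]),q[1]/2)
cv2.imwrite("pics/r4.png",cv2.resize(im,None,fx=3,fy=3))
to(.5916,.0209,.12,-1.9)
E
```

```text
clock: 5.42
tool_pos: [0.4194, -0.1496, 0.1131]
eef_rot: [-1.571, 0.023, -0.025]
contact_force: [-0.4, -0.5, -2.1]
finger_gap: 0.0382
(np.float64(0.4207687407538569), np.float64(-0.13636538121681213)) 21.951143264770508
pos [ 0.4224 -0.151   0.1174] phi -1.75 slide [ 0.1639 -0.0019  0.1769] turn [0.22 0.15 0.51] gap 0.0382 F [ 1.  -0.6 -0.8] t 5.4667
```

View pics/r4.png

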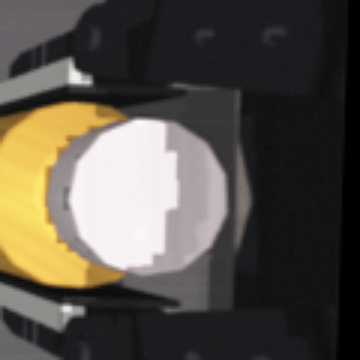

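```bash
python3 - <<'E'
from h import *
c=cap("wrist","w5.png")
c=cap("wrist","w5.png")
p,R,s=tool(); to(.5916,.0209,.12,-1.9)
zz=.054+p[2]-.0079
im,f=rect(c,p[0],p[1],.03,zz)
cv2.imwrite("pics/r5.png",cv2.resize(im,None,fx=3,fy=3))
E
```

```text
pos [ 0.4215 -0.1506  0.1137] phi -1.75 slide [ 0.1648 -0.0057  0.1766] turn [0.16 0.15 0.38] gap 0.0385 F [ 0.  -0.3 -3. ] t 5.5667
```

View pics/r5.png

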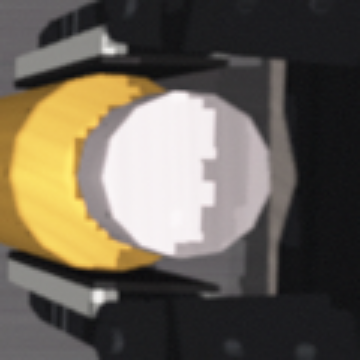

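```bash
python3 -m creep '{"turn":[[0,0,0],[0,0,0],[0,0,0],[0,0,0],[0,0,0]],"slide":[[0.014,0,0.015],[0.038,0,0.041],[0.062,0,0.067],[0.086,0,0.092],[0.11,0,0.118]],"claw":[-1,-1,-1,-1,-1]}'
python3 -m creep '{"turn":[[0,0,0],[0,0,0],[0,0,0],[0,0,0],[0,0,0]],"slide":[[0.024,0,0.026],[0.042,0,0.045],[0.053,0,0.057],[0.055,0,0.059],[0.055,0,0.059]],"claw":[-1,-1,-1,-1,-1]}'
python3 -m creep '{"turn":[[0,0,0],[0,0,0]],"slide":[[0,0,0],[0,0,0]],"claw":[-1,-1]}'
python3 - <<'E'
from h import *
c=cap("wrist","w6.png")
to(.5916,.0209,.0205,-1.9)
E
```

```text
clock: 5.98
tool_pos: [0.5328, -0.034, 0.1097]
eef_rot: [-1.571, 0.026, -0.023]
contact_force: [1.2, -1.3, -1.4]
finger_gap: 0.0385
clock: 6.4
tool_pos: [0.5896, 0.023, 0.1094]
eef_rot: [-1.571, 0.025, -0.021]
contact_force: [-0.8, -0.0, -3.0]
finger_gap: 0.0383
clock: 6.57
tool_pos: [0.5882, 0.0213, 0.1102]
eef_rot: [-1.571, 0.027, -0.023]
contact_force: [-0.0, 0.0, -2.6]
finger_gap: 0.0385
pos [0.5885 0.0212 0.1105] phi -1.82 slide [ 0.0033  0.09   -0.0002] turn [ 0.02  0.08 -0.12] gap 0.038 F [ 0.3  0.6 -3.4] t 6.6167
```

View pics/w6.png

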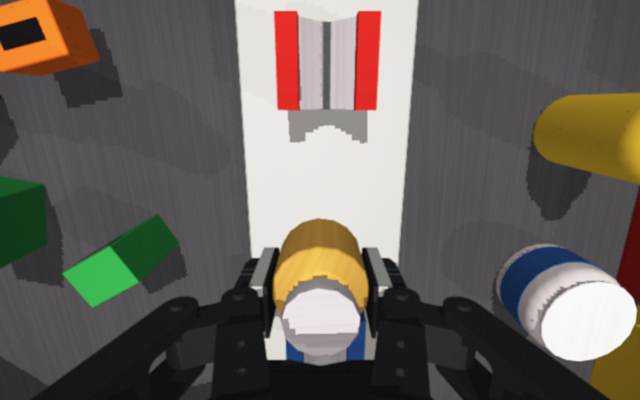

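```bash
cat >> h.py <<'E'
def go(c,n,x,y,z,mask,r=.05):
    im,f=rect(c,x,y,r,z); m=mask(im.astype(int)).astype(np.uint8); m=cv2.morphologyEx(m,cv2.MORPH_OPEN,np.ones((3,3)))
    q=cv2.minAreaRect(np.argwhere(m)[:,::-1].astype(np.float32)); P=np.array([f(b) for b in cv2.boxPoints(q)]); e=P[1]-P[0];g=P[2]-P[1]
    print(n,P.mean(0).round(4),"L1 %.1f @%.1f  L2 %.1f @%.1f"%(np.hypot(*e)*1e3,np.degrees(np.arctan2(e[1],e[0])),np.hypot(*g)*1e3,np.degrees(np.arctan2(g[1],g[0]))))
    cv2.drawContours(im,[cv2.boxPoints(q).astype(int)],0,(255,0,255),1); return im
RED=lambda i:(i[...,2]>200)&(i[...,1]<100)
BLUE=lambda i:(i[...,0]>170)&(i[...,0]>i[...,2]+100)
GREEN=lambda i:(i[...,1]>i[...,2]+60)&(i[...,1]>150)
ORG=lambda i:(i[...,2]>220)&(i[...,0]<120)
E
python3 - <<'E'
from h import *
c=cap("wrist")
a=go(c,"red",.5947,.1157,.06,RED); 
b=go(c,"stop",.445,-.0086,.064,GREEN); cv2.imwrite("pics/r6.png",np.hstack([a,b]))
E
```

```text
red [0.595 0.116] L1 55.2 @-2.0  L2 49.4 @-92.0
stop [ 0.4454 -0.0084] L1 29.2 @-62.4  L2 39.1 @-152.4
```

View pics/r6.png

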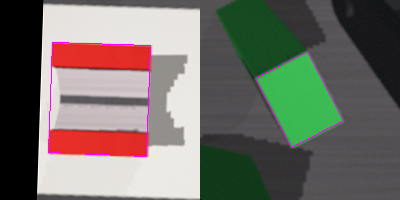

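```bash
python3 -m creep '{"turn":[[0,0,0],[0,0,0],[0,0,0],[0,0,0],[0,0,0]],"slide":[[0.0032,0.015,0],[0.0032,0.035,0],[0.0032,0.055,0],[0.0032,0.073,0],[0.0032,0.082,0]],"claw":[-1,-1,-1,-1,-1]}'
python3 -m creep '{"turn":[[0,0,0],[0,0,0]],"slide":[[0,0,0],[0,0,0]],"claw":[-1,-1]}'
python3 - <<'E'
from h import *
to(.5917,.0211,.0199,-2)
E
```

```text
clock: 7.08
tool_pos: [0.5913, 0.0212, 0.0272]
eef_rot: [-1.571, 0.028, -0.022]
contact_force: [-0.5, -0.0, -2.5]
finger_gap: 0.0385
clock: 7.25
tool_pos: [0.5929, 0.0215, 0.029]
eef_rot: [-1.571, 0.025, -0.024]
contact_force: [-0.1, -0.4, -2.1]
finger_gap: 0.0382
pos [0.5929 0.0215 0.029 ] phi -1.81 slide [-0.0012  0.0091 -0.0005] turn [ 0.    0.19 -0.05] gap 0.0382 F [-0.1 -0.4 -2.1] t 7.25
```

```bash
python3 -m creep '{"turn":[[0,0,0],[0,0,0],[0,0,0],[0,0,0],[0,0,0]],"slide":[[-0.001,0.003,0],[-0.001,0.005,0],[-0.001,0.0065,0],[-0.001,0.008,0],[-0.001,0.008,0]],"claw":[-1,-1,-1,-1,-1]}'
python3 - <<'E'
from h import *
to(.5917,.0211,.0199,-2)
E
```

```text
clock: 7.67
tool_pos: [0.5923, 0.022, 0.0212]
eef_rot: [-1.571, 0.024, -0.024]
contact_force: [-1.2, 0.5, -2.9]
finger_gap: 0.0385
pos [0.5923 0.022  0.0212] phi -1.76 slide [-0.0006  0.0013 -0.001 ] turn [0.   0.24 0.02] gap 0.0385 F [-1.2  0.5 -2.9] t 7.6667
```

```bash
python3 -m creep '{"turn":[[0,0,0],[0,0,0],[0,0,0]],"slide":[[-0.0005,0.001,-0.0005],[-0.0005,0.0015,-0.0005],[-0.0005,0.0015,-0.0005]],"claw":[-1,-1,-1]}'
python3 - <<'E'
from h import *
c=cap("wrist","w7.png")
to(.5917,.0211,.0199,-2)
p,R,s=tool()
im,f=rect(c,.5917,.0211,.03,.066); cv2.drawMarker(im,(60,60),(255,0,255),0,8);cv2.circle(im,(60,60),28,(255,0,255),1)
cv2.imwrite("pics/r7.png",cv2.resize(im,None,fx=3,fy=3))
E
```

```text
clock: 7.92
tool_pos: [0.5919, 0.0215, 0.02]
eef_rot: [-1.571, 0.024, -0.025]
contact_force: [-0.4, -0.4, 1.9]
finger_gap: 0.0385
pos [0.5919 0.0215 0.02  ] phi -1.76 slide [-0.0002  0.0001 -0.0004] turn [0.   0.24 0.03] gap 0.0383 F [-0.5  0.8  2. ] t 7.9667
```

View pics/r7.png

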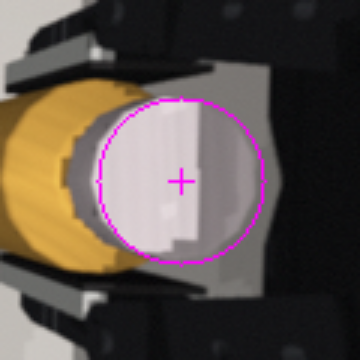

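```bash
python3 -m creep '{"turn":[[0,0,0],[0,0,0],[0,0,0],[0,0,0],[0,0,0]],"slide":[[0,0,0],[0,0,0],[0,0,0],[0,0,0],[0,0,0]],"claw":[0,0.2,0.5,0.8,0.8]}'
python3 -m creep '{"turn":[[0,0,0],[0,0,0],[0,0,0],[0,0,0],[0,0,0]],"slide":[[0,-0.015,0],[0,-0.04,0],[0,-0.075,0],[0,-0.11,0],[0,-0.15,0]],"claw":[0.8,0.8,0.8,1,1]}'
python3 - <<'E'
from h import *
to(.445,-.0085,.13,28)
E
```

```text
clock: 8.38
tool_pos: [0.5918, 0.0215, 0.0195]
eef_rot: [-1.571, 0.024, -0.024]
contact_force: [-0.7, -0.5, 0.2]
finger_gap: 0.0763
clock: 8.8
tool_pos: [0.5905, 0.0215, 0.1698]
eef_rot: [-1.571, 0.027, -0.022]
contact_force: [1.3, 0.4, -0.8]
finger_gap: 0.085
pos [0.5905 0.0215 0.1698] phi -1.77 slide [-0.1444  0.0402 -0.0345] turn [ -0.05 -29.77  -0.17] gap 0.085 F [ 1.3  0.4 -0.8] t 8.8
```

```bash
python3 - <<'E'
from h import *
c=cap("wrist"); c=cap("wrist","w8.png")
a=go(c,"red",.595,.116,.06,RED)
im,f=rect(c,.5917,.0211,.03,.066); m=im.min(2)>215; m=cv2.morphologyEx(m.astype(np.uint8),cv2.MORPH_OPEN,np.ones((5,5)))
cv2.circle(im,(60,60),28,(255,0,255),1)
cv2.imwrite("pics/r8.png",np.hstack([cv2.resize(im,None,fx=3,fy=3),cv2.resize(a,(360,360))]))
E
```

```text
red [0.595  0.1159] L1 54.9 @-2.0  L2 49.2 @-92.0
```

View pics/r8.png

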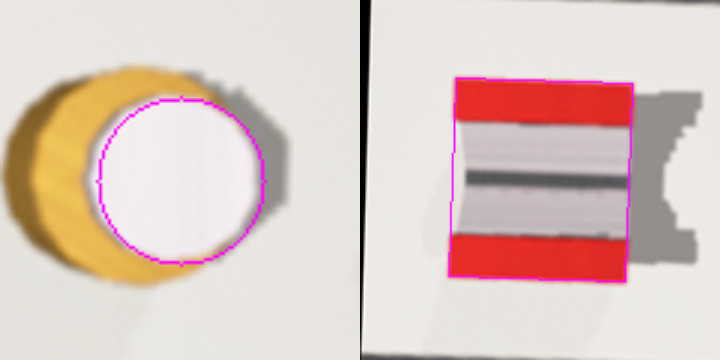

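```bash
python3 -m creep '{"turn":[[0,-7,0],[0,-14,0],[0,-21,0],[0,-28,0],[0,-29.8,0]],"slide":[[-0.03,0.005,-0.007],[-0.06,0.01,-0.014],[-0.09,0.015,-0.021],[-0.12,0.02,-0.028],[-0.1444,0.02,-0.0345]],"claw":[1,1,1,1,1]}' 
python3 -m creep '{"turn":[[0,0,0],[0,0,0]],"slide":[[0,0,0],[0,0,0]],"claw":[1,1]}'
python3 - <<'E'
from h import *
c=cap("wrist","w9.png")
a=go(c,"stop",.445,-.0085,.064,GREEN); cv2.imwrite("pics/r9.png",a)
to(.445,-.0085,.03,27.7)
E
```

```text
clock: 9.32
tool_pos: [0.4425, -0.0084, 0.148]
eef_rot: [-1.534, -0.385, 0.391]
contact_force: [-0.2, 0.4, -0.5]
finger_gap: 0.0854
clock: 9.48
tool_pos: [0.4445, -0.0086, 0.1492]
eef_rot: [-1.536, -0.382, 0.383]
contact_force: [1.3, 0.5, 0.5]
finger_gap: 0.0857
stop [ 0.4451 -0.0088] L1 29.9 @-62.2  L2 39.8 @-152.2
pos [ 0.4466 -0.0086  0.1496] phi 27.97 slide [-0.0015  0.1196  0.001 ] turn [0.04 0.27 0.06] gap 0.0851 F [ 0.4 -0.   0.2] t 9.5333
```

View pics/w9.png

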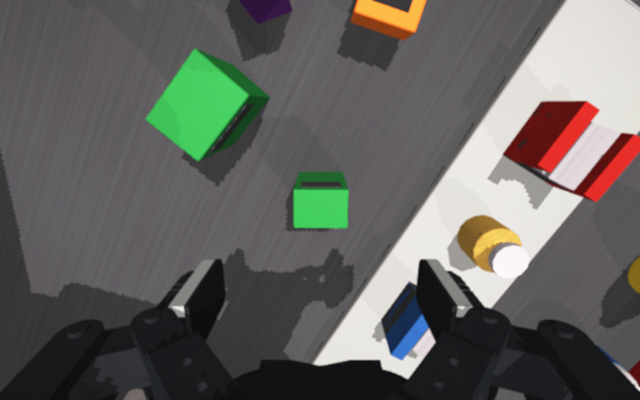

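```bash
python3 -m creep '{"turn":[[0,0,0],[0,0,0],[0,0,0],[0,0,0],[0,0,0]],"slide":[[-0.001,0.03,0.0005],[-0.001,0.06,0.0005],[-0.001,0.09,0.0005],[-0.001,0.115,0.0005],[-0.001,0.125,0.0005]],"claw":[1,1,1,1,1]}' 50
python3 -m creep '{"turn":[[0,0.2,0],[0,0.2,0],[0,0.2,0],[0,0.2,0],[0,0.2,0]],"slide":[[0,0,0],[0,0,0],[0,0,0],[0,0,0],[0,0,0]],"claw":[0.5,0.2,0,-0.5,-1]}'
python3 -m creep '{"turn":[[0,0,0],[0,0,0]],"slide":[[0,0,0],[0,0,0]],"claw":[-1,-1]}'
python3 - <<'E'
from h import *
c=cap("wrist","w10.png")
to(.445,-.0085,.03,27.7)
E
```

```text
clock: 9.95
tool_pos: [0.4456, -0.0083, 0.0216]
eef_rot: [-1.536, -0.381, 0.385]
contact_force: [-0.3, 0.1, -0.2]
finger_gap: 0.0855
clock: 10.37
tool_pos: [0.4464, -0.0087, 0.0255]
eef_rot: [-1.538, -0.383, 0.379]
contact_force: [-0.1, -0.7, 0.7]
finger_gap: 0.0396
clock: 10.53
tool_pos: [0.4464, -0.0087, 0.0255]
eef_rot: [-1.538, -0.383, 0.379]
contact_force: [0.7, 0.5, 5.0]
finger_gap: 0.0396
pos [ 0.4464 -0.0087  0.0255] phi 27.83 slide [-0.0011 -0.0045  0.0008] turn [0.1  0.13 0.14] gap 0.0393 F [ 0.3 -1.2  6.7] t 10.5833
```

View pics/w10.png

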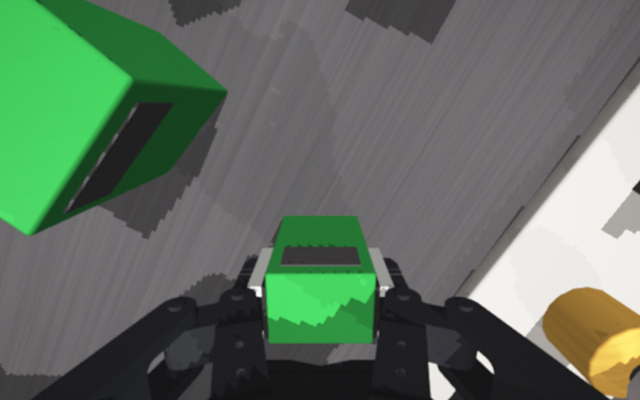

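```bash
python3 -m creep '{"turn":[[0,0,0],[0,0,0],[0,0,0],[0,0,0],[0,0,0]],"slide":[[0,-0.01,0],[0,-0.03,0],[0,-0.055,0],[0,-0.075,0],[0,-0.085,0]],"claw":[-1,-1,-1,-1,-1]}'
python3 - <<'E'
from h import *
to(.5857,-.154,.13,-2)
E
```

```text
clock: 11.0
tool_pos: [0.4457, -0.0085, 0.1114]
eef_rot: [-1.538, -0.383, 0.379]
contact_force: [0.2, 0.7, -4.0]
finger_gap: 0.0395
pos [ 0.4457 -0.0085  0.1114] phi 27.83 slide [ 0.056  -0.0183 -0.1941] turn [ 0.03 29.83  0.13] gap 0.0395 F [ 0.2  0.7 -4. ] t 11.0
```

```bash
python3 -m creep '{"turn":[[0,4,0],[0,8,0],[0,12,0],[0,16,0],[0,20,0]],"slide":[[0.004,-0.01,-0.012],[0.01,-0.018,-0.036],[0.018,-0.018,-0.062],[0.026,-0.018,-0.09],[0.034,-0.018,-0.118]],"claw":[-1,-1,-1,-1,-1]}'
python3 - <<'E'
from h import *
to(.5857,-.154,.13,-2)
E
```

```text
clock: 11.42
tool_pos: [0.5301, -0.0975, 0.1273]
eef_rot: [-1.568, -0.104, 0.106]
contact_force: [1.4, 0.4, -4.4]
finger_gap: 0.0397
pos [ 0.5301 -0.0975  0.1273] phi 7.65 slide [ 0.0476 -0.0028 -0.0634] turn [-0.04  9.65 -0.06] gap 0.0397 F [ 1.4  0.4 -4.4] t 11.4167
```

```bash
python3 -m creep '{"turn":[[0,3,0],[0,6,0],[0,9.7,0],[0,9.7,0],[0,9.7,0]],"slide":[[0.018,0,-0.024],[0.033,0,-0.044],[0.044,0,-0.058],[0.0476,0,-0.063],[0.0476,0,-0.063]],"claw":[-1,-1,-1,-1,-1]}'
python3 -m creep '{"turn":[[0,0,0],[0,0,0]],"slide":[[0,0,0],[0,0,0]],"claw":[-1,-1]}'
python3 - <<'E'
from h import *
c=cap("wrist","w11.png")
a=go(c,"blue",.588,-.074,.06,BLUE)
p,R,s=tool()
b=go(c,"stop",p[0],p[1],p[2]-.0255+.064,lambda i:(i[...,1]>i[...,2]+50)&(i[...,1]>130),.04)
cv2.imwrite("pics/r11.png",np.hstack([a,cv2.resize(b,(200,200))]))
to(.5857,-.154,.038,-2)
E
```

```text
clock: 11.83
tool_pos: [0.5864, -0.1539, 0.1266]
eef_rot: [-1.57, 0.026, -0.025]
contact_force: [0.4, 0.6, -3.2]
finger_gap: 0.0395
clock: 12.0
tool_pos: [0.584, -0.1516, 0.1268]
eef_rot: [-1.569, 0.027, -0.022]
contact_force: [-0.8, -0.5, -4.1]
finger_gap: 0.0396
blue [ 0.5887 -0.0739] L1 55.1 @-2.0  L2 49.2 @-92.0
stop [ 0.5846 -0.1476] L1 38.9 @-1.9  L2 24.2 @-91.9
pos [ 0.5843 -0.1516  0.1271] phi -1.79 slide [ 0.0017  0.0891 -0.0025] turn [-0.06  0.21 -0.14] gap 0.0396 F [ 0.5  0.5 -3.5] t 12.05
```

View pics/w11.png

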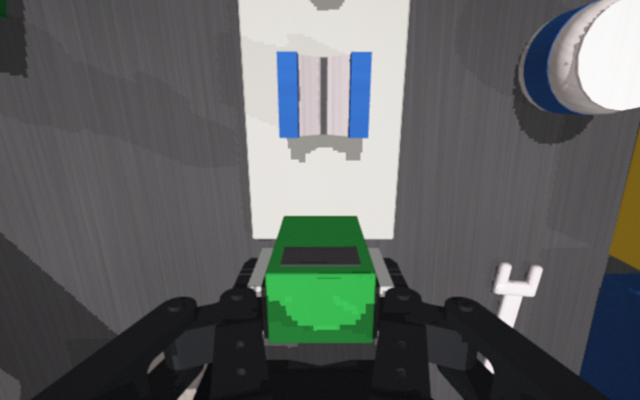

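View pics/r11.png

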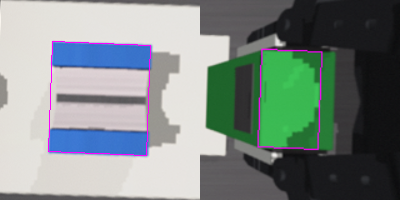

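```bash
python3 -m creep '{"turn":[[0,0.2,0],[0,0.2,0],[0,0.2,0],[0,0.2,0],[0,0.2,0]],"slide":[[0.001,0.015,-0.001],[0.0017,0.035,-0.0027],[0.0017,0.055,-0.0027],[0.0017,0.073,-0.0027],[0.0017,0.081,-0.0027]],"claw":[-1,-1,-1,-1,-1]}'
python3 -m creep '{"turn":[[0,0,0],[0,0,0]],"slide":[[0,0,0],[0,0,0]],"claw":[-1,-1]}'
python3 - <<'E'
from h import *
to(.5857,-.1543,.0375,-2)
E
```

```text
clock: 12.47
tool_pos: [0.5851, -0.1541, 0.0445]
eef_rot: [-1.569, 0.031, -0.024]
contact_force: [-0.5, 0.7, -5.1]
finger_gap: 0.0396
clock: 12.63
tool_pos: [0.5873, -0.1551, 0.0466]
eef_rot: [-1.57, 0.028, -0.027]
contact_force: [0.6, -1.0, -3.8]
finger_gap: 0.0392
pos [ 0.5873 -0.1551  0.0466] phi -2.02 slide [-0.0016  0.0091  0.0007] turn [-0.02 -0.02 -0.05] gap 0.0392 F [ 0.6 -1.  -3.8] t 12.6333
```

```bash
python3 -m creep '{"turn":[[0,0,0],[0,0,0],[0,0,0],[0,0,0],[0,0,0]],"slide":[[-0.001,0.003,0.0005],[-0.001,0.006,0.0005],[-0.001,0.0075,0.0005],[-0.001,0.0075,0.0005],[-0.001,0.0075,0.0005]],"claw":[-1,-1,-1,-1,-1]}'
python3 - <<'E'
from h import *
to(.5857,-.1543,.0375,-2)
E
```

```text
clock: 13.05
tool_pos: [0.5868, -0.1552, 0.0393]
eef_rot: [-1.571, 0.028, -0.029]
contact_force: [-0.1, -0.5, -5.0]
finger_gap: 0.0397
pos [ 0.5868 -0.1552  0.0393] phi -2.07 slide [-0.0012  0.0018  0.0009] turn [ 0.01 -0.07  0.03] gap 0.0397 F [-0.1 -0.5 -5. ] t 13.05
```

```bash
python3 -m creep '{"turn":[[0,0,0],[0,0,0],[0,0,0],[0,0,0]],"slide":[[-0.0012,0,0.0009],[-0.0012,0.001,0.0009],[-0.0012,0.002,0.0009],[-0.0012,0.002,0.0009]],"claw":[-1,-1,-1,-1]}'
python3 - <<'E'
from h import *
c=cap("wrist","w12.png")
to(.5857,-.1543,.0375,-2)
im,f=rect(c,.5857,-.1539,.04,.076); 
cv2.polylines(im,[np.array([[(.5857+.04-P[0])*2000,(-.1539+.04-P[1])*2000] for P in boxpts(.5857,-.1539,np.radians(-2),.04,.03,0)],np.int32)],True,(255,0,255),1)
a=go(c,"blue",.588,-.074,.06,BLUE)
cv2.imwrite("pics/r12.png",cv2.resize(im,None,fx=3,fy=3))
E
```

```text
clock: 13.38
tool_pos: [0.5855, -0.1542, 0.0376]
eef_rot: [-1.571, 0.028, -0.029]
contact_force: [-1.3, 1.3, 1.2]
finger_gap: 0.0392
pos [ 0.5855 -0.1542  0.0375] phi -2.07 slide [ 0.0002  0.     -0.0001] turn [ 0.   -0.07  0.01] gap 0.0397 F [-2.1  1.1  1.6] t 13.4333
blue [ 0.5887 -0.0739] L1 55.5 @-2.0  L2 49.6 @-92.0
```

View pics/r12.png

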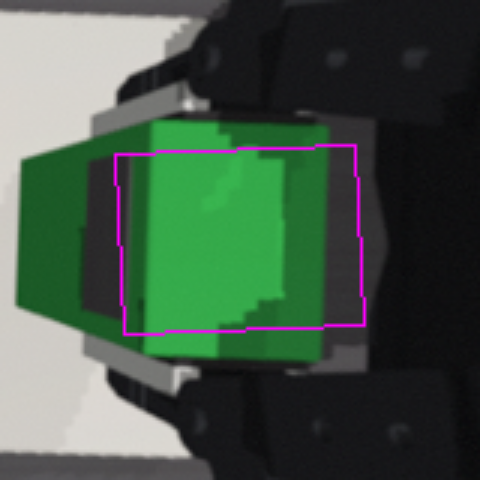

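```bash
python3 -m creep '{"turn":[[0,0,0],[0,0,0],[0,0,0],[0,0,0],[0,0,0]],"slide":[[0,0,0],[0,0,0],[0,0,0],[0,0,0],[0,0,0]],"claw":[0,0.2,0.5,0.8,0.8]}'
python3 -m creep '{"turn":[[0,0,0],[0,0,0],[0,0,0],[0,0,0],[0,0,0]],"slide":[[0,-0.015,0],[0,-0.04,0],[0,-0.075,0],[0,-0.11,0],[0,-0.15,0]],"claw":[0.8,0.8,0.8,1,1]}'
python3 -m creep '{"turn":[[0,0,0],[0,0,0],[0,0,0]],"slide":[[0,0,0],[0,0,0],[0,0,0]],"claw":[1,1,1]}'
python3 - <<'E'
from h import *
c=cap("wrist","w13.png")
a=go(c,"blue",.588,-.074,.06,BLUE)
b=go(c,"stop",.5857,-.154,.076,GREEN)
cv2.imwrite("pics/r13.png",np.hstack([a,b]))
c=cap("top","t13.png")
to(.421,.138,.15,11)
E
```

```text
clock: 13.85
tool_pos: [0.5858, -0.1544, 0.0371]
eef_rot: [-1.571, 0.028, -0.029]
contact_force: [-0.3, 0.7, 1.1]
finger_gap: 0.077
clock: 14.27
tool_pos: [0.5845, -0.1539, 0.1873]
eef_rot: [-1.57, 0.031, -0.026]
contact_force: [1.1, -0.5, 0.1]
finger_gap: 0.0849
clock: 14.52
tool_pos: [0.5851, -0.1541, 0.1869]
eef_rot: [-1.571, 0.028, -0.028]
contact_force: [-0.6, -0.5, -0.7]
finger_gap: 0.0852
blue [ 0.5887 -0.0738] L1 55.0 @-2.1  L2 49.1 @-92.1
stop [ 0.5858 -0.1529] L1 39.4 @-2.1  L2 29.8 @-92.1
pos [ 0.5842 -0.1538  0.1852] phi -2.07 slide [-0.1735  0.0361  0.2857] turn [ -0.08 -13.07  -0.19] gap 0.0858 F [-0.2  0.7  0.2] t 14.6167
```

View pics/w13.png

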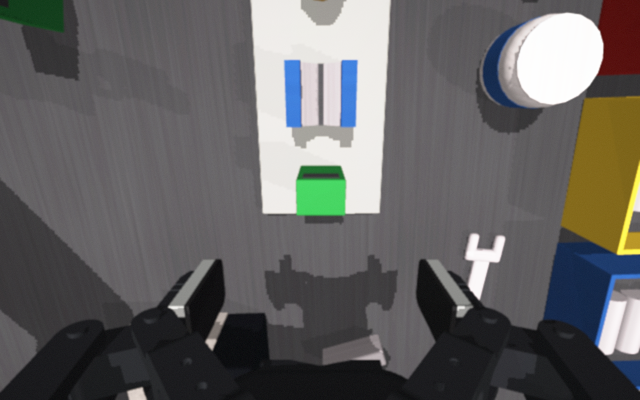

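View pics/t13.png

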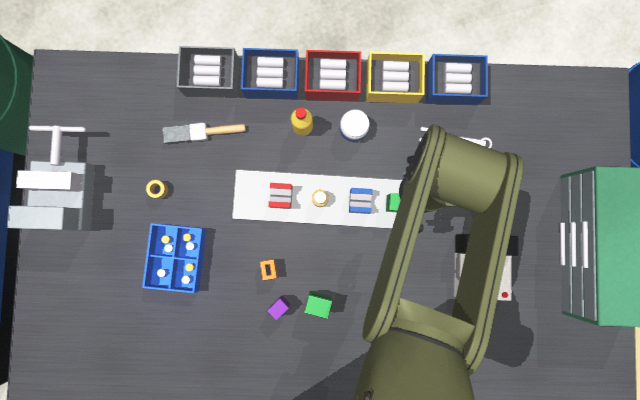

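```bash
python3 -m creep '{"turn":[[0,35.8,0],[0,35.8,0],[0,35.8,0],[0,35.8,0],[0,35.8,0]],"slide":[[-0.03,0,-0.026],[-0.06,0,-0.052],[-0.09,0,-0.078],[-0.12,0,-0.104],[-0.159,0,-0.132]],"claw":[1,1,1,1,1]}'
python3 -m creep '{"turn":[[0,35.8,0],[0,35.8,0],[0,35.8,0],[0,35.8,0],[0,35.8,0]],"slide":[[0,0,0],[0,0,0],[0,0,0],[0,0,0],[0,0,0]],"claw":[1,1,1,1,1]}'
python3 -m creep '{"turn":[[0,5,0],[0,5,0],[0,5,0]],"slide":[[0,0,0],[0,0,0],[0,0,0]],"claw":[1,1,1]}'
python3 - <<'E'
from h import *
c=cap("wrist","w14.png")
to(.421,.138,.15,-78.7)
im,f=rect(c,.42,-.371,.1,.045,3000.); cv2.imwrite("pics/r14.png",im)
E
```

```text
clock: 15.03
tool_pos: [0.4254, -0.2773, 0.1851]
eef_rot: [-1.506, 0.524, -0.519]
contact_force: [0.1, 0.1, 0.7]
finger_gap: 0.086
clock: 15.45
tool_pos: [0.4259, -0.2763, 0.1851]
eef_rot: [-1.328, 1.005, -0.998]
contact_force: [0.4, 0.2, -0.3]
finger_gap: 0.0857
clock: 15.7
tool_pos: [0.4264, -0.2763, 0.1855]
eef_rot: [-1.297, 1.063, -1.058]
contact_force: [0.4, -0.8, -0.4]
finger_gap: 0.0852
pos [ 0.4266 -0.2764  0.1858] phi -78.52 slide [-0.4072  0.0365  0.0771] turn [ 0.1   0.18 -0.11] gap 0.0856 F [ 0.5 -0.5  1.1] t 15.75
```

View pics/w14.png

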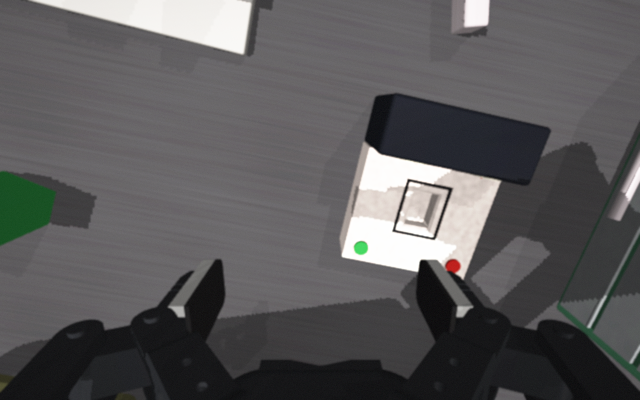

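View pics/r14.png

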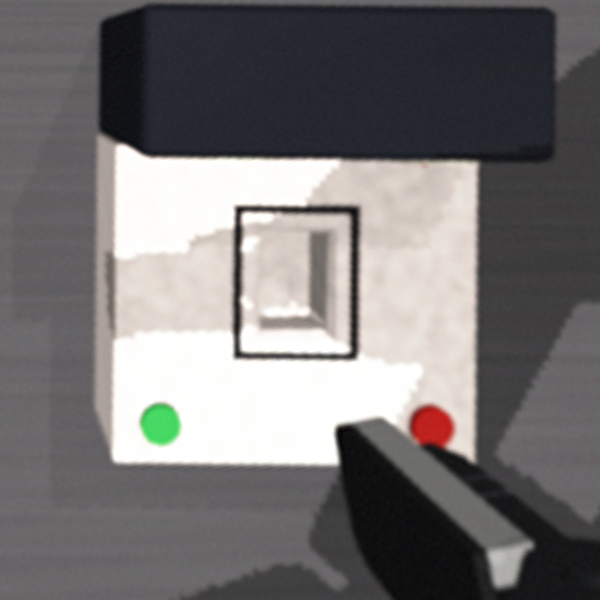

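```bash
python3 - <<'E'
from h import *
c=cap("wrist")
go(c,"sock",.426,-.370,.045,lambda i:i.max(2)<90,.029)
im,f=rect(c,.426,-.37,.029,.045,8000.); m=(im.max(2)<80).astype(np.uint8)
nl,l,st,ce=cv2.connectedComponentsWithStats(m); i=1+np.argmax(st[1:,4]); 
q=cv2.minAreaRect(np.argwhere(l==i)[:,::-1].astype(np.float32)); print(f(q[0]),np.array(q[1])/8,q[2])
b=cv2.boxPoints(q).astype(int); cv2.drawContours(im,[b],0,(255,0,255),1); cv2.imwrite("pics/r15.png",im)
to(.421,.138,.15,-78.7)
E
```

```text
sock [ 0.4263 -0.3695] L1 50.0 @-0.8  L2 40.8 @-90.8
(0.42613070487976074, -0.3695378799438476) [40.93052673 50.41899872] 0.7073193788528442
pos [ 0.4267 -0.2766  0.1861] phi -78.54 slide [-0.4074  0.0366  0.0768] turn [ 0.07  0.16 -0.08] gap 0.0855 F [-0.   0.6  0.2] t 15.8
```

View pics/r15.png

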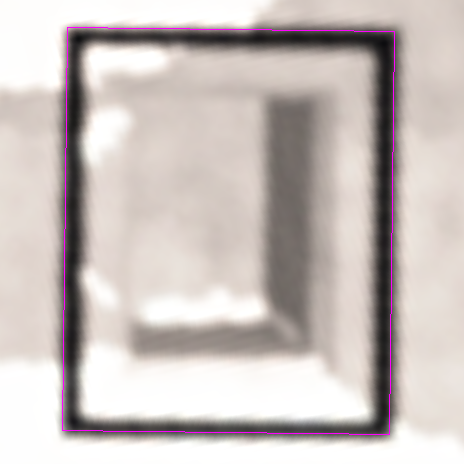

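```bash
python3 -m creep '{"turn":[[0,0,0],[0,0,0],[0,0,0],[0,0,0],[0,0,0]],"slide":[[-0.04,0,0.0075],[-0.08,0,0.015],[-0.12,0,0.0226],[-0.16,0,0.030],[-0.20,0,0.0378]],"claw":[1,1,1,1,1]}'
python3 -m creep '{"turn":[[0,0,0],[0,0,0],[0,0,0],[0,0,0],[0,0,0]],"slide":[[-0.04,0,0.0075],[-0.08,0.01,0.015],[-0.12,0.015,0.0226],[-0.16,0.02,0.030],[-0.19,0.025,0.0359]],"claw":[1,1,1,1,1]}'
python3 -m creep '{"turn":[[0,0,0],[0,0,0],[0,0,0]],"slide":[[-0.0174,0.005,0.003],[-0.0174,0.005,0.003],[-0.0174,0.005,0.003]],"claw":[1,1,1]}'
python3 - <<'E'
from h import *
c=cap("wrist","w16.png")
a=go(c,"plug",.421,.138,.046,ORG)
cv2.imwrite("pics/r16.png",a)
to(.421,.138,.013,-78.7)
E
```

```text
clock: 16.22
tool_pos: [0.4243, -0.0718, 0.1868]
eef_rot: [-1.297, 1.062, -1.062]
contact_force: [1.7, 0.2, 0.2]
finger_gap: 0.0856
clock: 16.63
tool_pos: [0.4221, 0.1228, 0.1617]
eef_rot: [-1.297, 1.061, -1.06]
contact_force: [0.0, -0.3, -0.5]
finger_gap: 0.0855
clock: 16.88
tool_pos: [0.4219, 0.1382, 0.1566]
eef_rot: [-1.299, 1.06, -1.059]
contact_force: [-0.3, -1.1, 1.0]
finger_gap: 0.0853
plug [0.4213 0.1382] L1 32.1 @-78.7  L2 44.0 @-168.7
pos [0.422  0.1374 0.1568] phi -78.54 slide [-0.0009  0.1438 -0.0008] turn [0.05 0.16 0.04] gap 0.0855 F [ 0.7  0.1 -0.2] t 16.9333
```

View pics/w16.png

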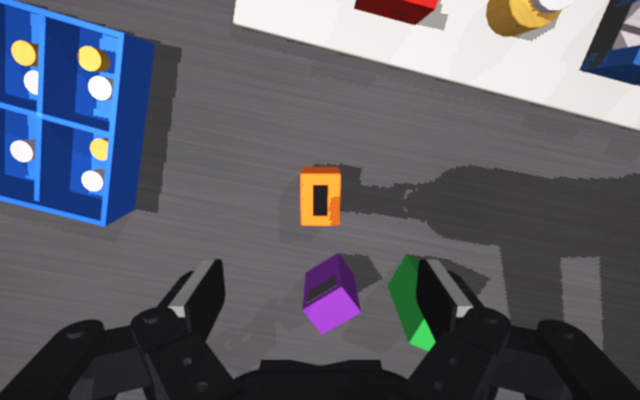

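View pics/r16.png

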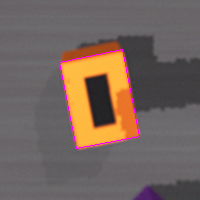

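```bash
python3 -m creep '{"turn":[[0,0.16,0],[0,0.16,0],[0,0.16,0],[0,0.16,0],[0,0.16,0]],"slide":[[-0.0008,0.02,-0.0006],[-0.0008,0.045,-0.0006],[-0.0008,0.07,-0.0006],[-0.0008,0.08,-0.0006],[-0.0008,0.08,-0.0006]],"claw":[0.15,0.15,0.15,0.15,0.15]}' 30
python3 -m creep '{"turn":[[0,0,0],[0,0,0],[0,0,0],[0,0,0],[0,0,0]],"slide":[[0,0.02,0],[0,0.04,0],[0,0.057,0],[0,0.057,0],[0,0.057,0]],"claw":[0.15,0.15,0.15,0.15,0.15]}'
python3 - <<'E'
from h import *
c=cap("wrist","w17.png")
to(.4213,.1382,.018,-78.7)
E
```

```text
clock: 17.35
tool_pos: [0.4198, 0.1363, 0.0751]
eef_rot: [-1.299, 1.069, -1.064]
contact_force: [-0.9, 0.9, -0.1]
finger_gap: 0.0491
clock: 17.77
tool_pos: [0.4218, 0.1374, 0.0203]
eef_rot: [-1.295, 1.066, -1.065]
contact_force: [0.2, -0.2, 0.8]
finger_gap: 0.049
pos [0.4224 0.1377 0.0209] phi -78.88 slide [-0.0007  0.0029 -0.001 ] turn [-0.05 -0.18  0.01] gap 0.0493 F [ 1.  -1.2  0.6] t 17.8167
```

View pics/w17.png

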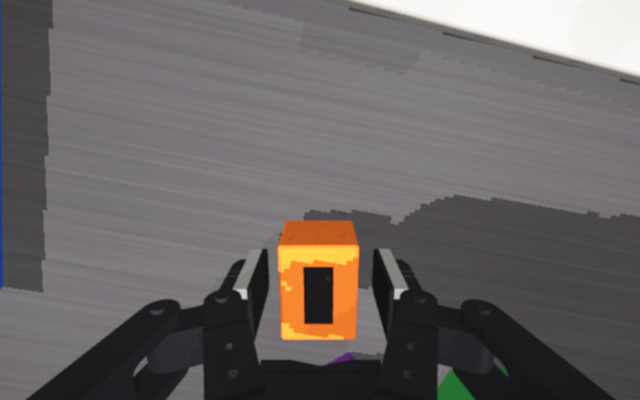

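```bash
python3 -m creep '{"turn":[[0,0,0],[0,0,0],[0,0,0],[0,0,0],[0,0,0]],"slide":[[-0.0006,0.002,-0.0008],[-0.0006,0.002,-0.0008],[-0.0006,0.002,-0.0008],[-0.0006,0.002,-0.0008],[-0.0006,0.002,-0.0008]],"claw":[0,-0.3,-1,-1,-1]}' 30
python3 - <<'E'
from h import *
c=cap("wrist","w18.png")
to(.4213,.1382,.018,-78.7)
p,R,s=tool()
a=go(c,"plug",.4213,.1382,.046,lambda i:(i[...,2]>190)&(i[...,0]<120)&(i[...,1]>100))
cv2.imwrite("pics/r18.png",cv2.resize(a,None,fx=3,fy=3))
E
```

```text
clock: 18.23
tool_pos: [0.4215, 0.1388, 0.0191]
eef_rot: [-1.294, 1.062, -1.065]
contact_force: [-0.7, -1.5, 6.6]
finger_gap: 0.0315
pos [0.4215 0.1387 0.0191] phi -78.80 slide [ 0.0005  0.0011 -0.0003] turn [-0.12 -0.1   0.02] gap 0.0317 F [-0.2 -1.4  8. ] t 18.2833
plug [0.4214 0.1387] L1 32.1 @-79.0  L2 44.4 @-169.0
```

View pics/r18.png

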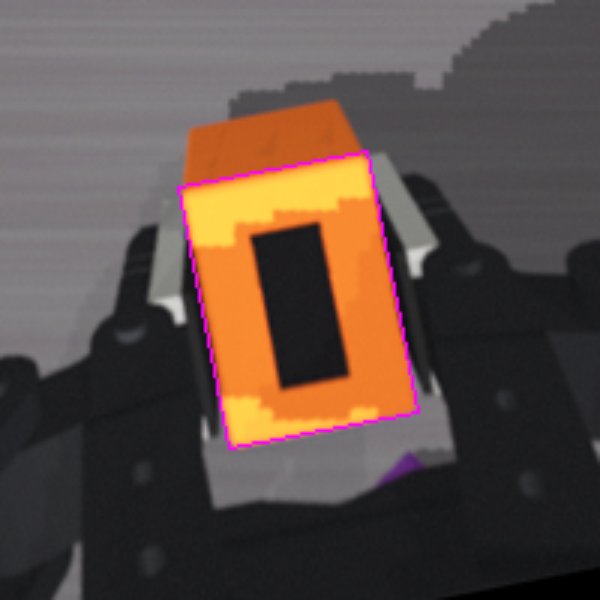

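```bash
python3 -m creep '{"turn":[[0,0,0],[0,0,0],[0,0,0],[0,0,0],[0,0,0]],"slide":[[0,-0.01,0],[0,-0.03,0],[0,-0.06,0],[0,-0.09,0],[0,-0.12,0]],"claw":[-1,-1,-1,-1,-1]}'
python3 -m creep '{"turn":[[0,0,0],[0,0,0]],"slide":[[0,0,0],[0,0,0]],"claw":[-1,-1]}'
python3 - <<'E'
from h import *
to(.4262,-.3695,.14,-90.7)
E
```

```text
clock: 18.7
tool_pos: [0.42, 0.1387, 0.1394]
eef_rot: [-1.296, 1.065, -1.064]
contact_force: [1.3, -0.4, -0.3]
finger_gap: 0.0316
clock: 18.87
tool_pos: [0.4222, 0.1392, 0.14]
eef_rot: [-1.291, 1.061, -1.066]
contact_force: [-0.3, -0.3, -0.5]
finger_gap: 0.0313
pos [0.4222 0.1392 0.14  ] phi -78.81 slide [ 0.4998 -0.0006 -0.0947] turn [-0.31 11.89 -0.04] gap 0.0313 F [-0.3 -0.3 -0.5] t 18.8667
```

```bash
python3 -m creep '{"turn":[[0,0,0],[0,0,0],[0,0,0],[0,0,0],[0,0,0]],"slide":[[0.02,0,-0.0038],[0.05,0,-0.0095],[0.085,0,-0.0161],[0.12,0,-0.0227],[0.155,0,-0.0294]],"claw":[-1,-1,-1,-1,-1]}'
python3 -m creep '{"turn":[[0,0,0],[0,0,0],[0,0,0],[0,0,0],[0,0,0]],"slide":[[0.035,0,-0.0066],[0.07,0,-0.0133],[0.105,0,-0.0199],[0.14,0,-0.0265],[0.175,0,-0.0332]],"claw":[-1,-1,-1,-1,-1]}'
python3 -m creep '{"turn":[[0,3,0],[0,6,0],[0,9,0],[0,11.9,0],[0,11.9,0]],"slide":[[0.035,0,-0.0066],[0.07,0,-0.0133],[0.10,0,-0.0189],[0.12,0,-0.0227],[0.13,0,-0.0246]],"claw":[-1,-1,-1,-1,-1]}'
python3 - <<'E'
from h import *
to(.4262,-.3695,.14,-90.7)
E
```

```text
clock: 19.28
tool_pos: [0.4203, -0.02, 0.1367]
eef_rot: [-1.297, 1.066, -1.061]
contact_force: [0.0, -0.2, -1.3]
finger_gap: 0.0316
clock: 19.7
tool_pos: [0.4216, -0.1981, 0.1365]
eef_rot: [-1.295, 1.067, -1.062]
contact_force: [1.0, 0.9, -1.0]
finger_gap: 0.0315
clock: 20.12
tool_pos: [0.4236, -0.3319, 0.1363]
eef_rot: [-1.202, 1.222, -1.22]
contact_force: [0.5, -0.6, -0.2]
finger_gap: 0.0312
pos [ 0.4236 -0.3319  0.1363] phi -90.93 slide [ 0.0376 -0.0037  0.0032] turn [ 0.09 -0.23 -0.03] gap 0.0312 F [ 0.5 -0.6 -0.2] t 20.1167
```

```bash
python3 -m creep '{"turn":[[0,-0.2,0],[0,-0.2,0],[0,-0.2,0],[0,-0.2,0],[0,-0.2,0]],"slide":[[0.02,0.01,0.002],[0.033,0.02,0.003],[0.0376,0.03,0.003],[0.0376,0.036,0.003],[0.0376,0.036,0.003]],"claw":[-1,-1,-1,-1,-1]}'
python3 -m creep '{"turn":[[0,0,0],[0,0,0],[0,0,0]],"slide":[[0,0,0],[0,0,0],[0,0,0]],"claw":[-1,-1,-1]}'
python3 - <<'E'
from h import *
c=cap("wrist","w19.png")
to(.4262,-.3695,.065,-90.7)
p,R,s=tool()
a=go(c,"plug",p[0],p[1],p[2]-.0191+.046,lambda i:(i[...,2]>150)&(i[...,0]<120)&(i[...,1]>70)&(i[...,2]>i[...,0]+90),.04)
cv2.imwrite("pics/r19.png",cv2.resize(a,None,fx=3,fy=3))
E
```

```text
clock: 20.53
tool_pos: [0.4252, -0.3647, 0.0995]
eef_rot: [-1.205, 1.221, -1.21]
contact_force: [-1.0, -0.0, -1.1]
finger_gap: 0.0317
clock: 20.78
tool_pos: [0.4271, -0.3664, 0.1026]
eef_rot: [-1.205, 1.215, -1.216]
contact_force: [0.1, 0.3, -0.6]
finger_gap: 0.0317
pos [ 0.4272 -0.3666  0.1027] phi -90.48 slide [ 0.0029  0.0377 -0.001 ] turn [-0.04  0.22  0.03] gap 0.0318 F [ 0.3  0.1 -1.2] t 20.8333
plug [ 0.4272 -0.3663] L1 31.5 @-90.0  L2 44.0 @180.0
```

View pics/w19.png

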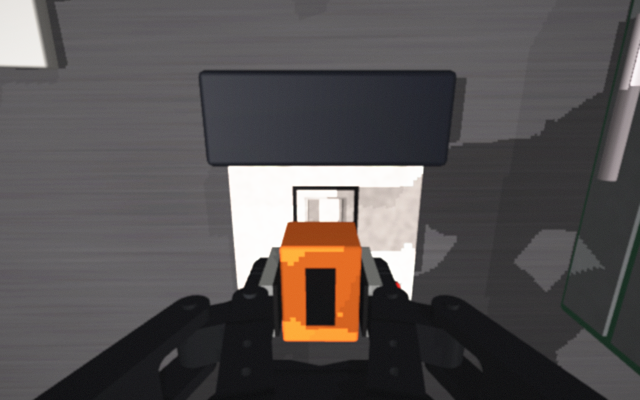

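View pics/r19.png

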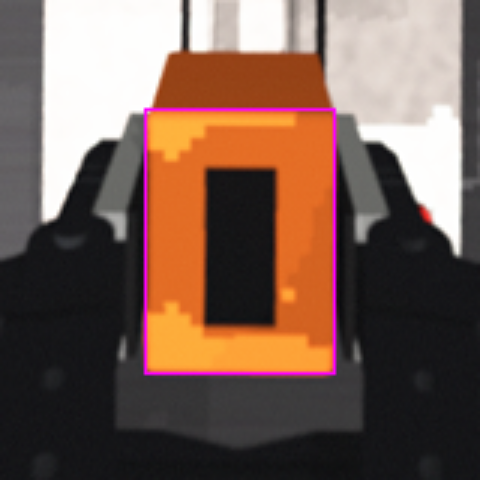

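```bash
python3 -m creep '{"turn":[[0,0.3,0],[0,0.3,0],[0,0.3,0],[0,0.3,0],[0,0.3,0]],"slide":[[0.0015,0.005,-0.0005],[0.0028,0.015,-0.001],[0.0028,0.025,-0.001],[0.0028,0.032,-0.001],[0.0028,0.032,-0.001]],"claw":[-1,-1,-1,-1,-1]}'
python3 -m creep '{"turn":[[0,0,0],[0,0,0],[0,0,0],[0,0,0],[0,0,0]],"slide":[[0,0,0],[0,0,0],[0,0,0],[0,0,0],[0,0,0]],"claw":[-1,-1,-1,-1,-1]}'
python3 - <<'E'
from h import *
c=cap("wrist","w20.png")
to(.4262,-.3695,.065,-90.7)
q=px(c,boxpts(.4262,-.3695,np.radians(-.8),.050,.0408,.045)); im=c["image"].copy()
cv2.polylines(im,[np.round(q).astype(int)],True,(255,0,255),1)
cv2.imwrite("pics/r20.png",cv2.resize(im[120:320,220:440],None,fx=3,fy=3))
E
```

```text
clock: 21.25
tool_pos: [0.4244, -0.3686, 0.0676]
eef_rot: [-1.202, 1.224, -1.216]
contact_force: [-0.8, 0.8, -0.8]
finger_gap: 0.0317
clock: 21.67
tool_pos: [0.426, -0.3701, 0.0704]
eef_rot: [-1.202, 1.219, -1.221]
contact_force: [0.2, -0.3, -0.8]
finger_gap: 0.0314
pos [ 0.426  -0.3701  0.0704] phi -90.83 slide [-0.0006  0.0054  0.0002] turn [-0.03 -0.13  0.03] gap 0.0315 F [ 0.1  0.7 -1.1] t 21.7167
```

View pics/r20.png

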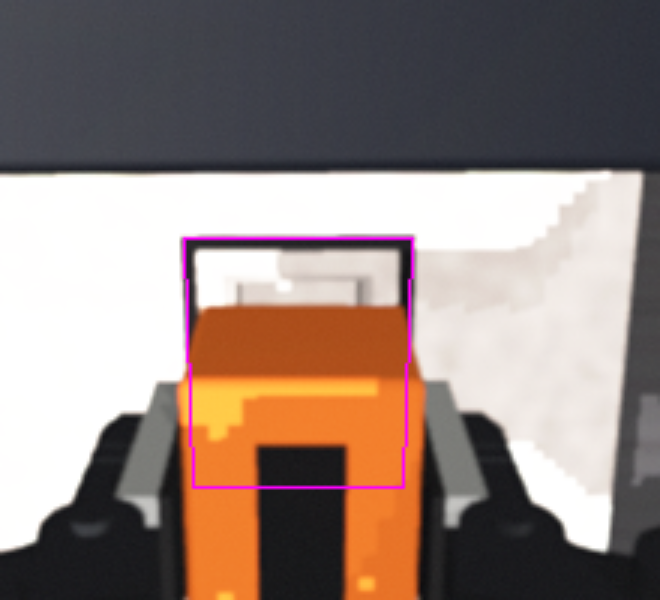

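```bash
python3 -m creep '{"turn":[[0,0,0],[0,0,0],[0,0,0],[0,0,0],[0,0,0]],"slide":[[-0.0005,0.003,0.0002],[-0.0005,0.006,0.0002],[-0.0005,0.009,0.0002],[-0.0005,0.0105,0.0002],[-0.0005,0.0105,0.0002]],"claw":[-1,-1,-1,-1,-1]}'
python3 - <<'E'
from h import *
to(.4262,-.3695,.048,-90.7)
E
```

```text
clock: 22.13
tool_pos: [0.4256, -0.369, 0.0589]
eef_rot: [-1.202, 1.221, -1.219]
contact_force: [0.3, -0.4, -0.5]
finger_gap: 0.0314
pos [ 0.4256 -0.369   0.0589] phi -90.82 slide [0.0005 0.0109 0.0006] turn [ 0.05 -0.12 -0.05] gap 0.0314 F [ 0.3 -0.4 -0.5] t 22.1333
```

Foot is inside the mouth (about 5 mm below) with no force. Continuing down.

```bash
python3 -m creep '{"turn":[[0,0,0],[0,0,0],[0,0,0],[0,0,0],[0,0,0]],"slide":[[0.0003,0.002,0.0004],[0.0003,0.004,0.0004],[0.0003,0.006,0.0004],[0.0003,0.008,0.0004],[0.0003,0.008,0.0004]],"claw":[-1,-1,-1,-1,-1]}'
python3 - <<'E'
from h import *
to(.4262,-.3695,.048,-90.7)
E
```

```text
clock: 22.55
tool_pos: [0.4261, -0.3694, 0.051]
eef_rot: [-1.202, 1.221, -1.219]
contact_force: [1.1, -0.1, -0.6]
finger_gap: 0.0313
pos [ 0.4261 -0.3694  0.051 ] phi -90.83 slide [0.0001 0.003  0.0001] turn [ 0.04 -0.13 -0.03] gap 0.0313 F [ 1.1 -0.1 -0.6] t 22.55
```

```bash
python3 -m creep '{"turn":[[0,0,0],[0,0,0],[0,0,0],[0,0,0],[0,0,0]],"slide":[[0,0.001,0],[0,0.002,0],[0,0.003,0],[0,0.0035,0],[0,0.0035,0]],"claw":[-1,-1,-1,-1,-1]}'
python3 - <<'E'
from h import *
c=cap("wrist","w21.png")
to(.4262,-.3695,.048,-90.7)
E
```

```text
clock: 22.97
tool_pos: [0.4264, -0.3697, 0.0482]
eef_rot: [-1.202, 1.22, -1.22]
contact_force: [-0.5, 0.4, 1.9]
finger_gap: 0.0316
pos [ 0.4264 -0.3697  0.0482] phi -90.83 slide [-0.0002  0.0002 -0.0002] turn [-0.01 -0.13  0.01] gap 0.0314 F [-0.4  0.6  1.2] t 23.0167
```

View pics/w21.png

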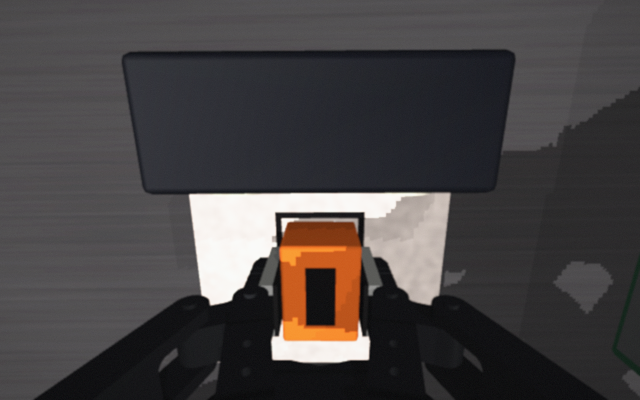

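```bash
python3 -m creep '{"turn":[[0,0,0],[0,0,0],[0,0,0]],"slide":[[0,0.0008,0],[0,0.0015,0],[0,0.0015,0]],"claw":[-1,-1,-1]}'
```

```text
clock: 23.27
tool_pos: [0.4264, -0.3697, 0.0481]
eef_rot: [-1.202, 1.219, -1.22]
contact_force: [-2.2, 1.3, 11.7]
finger_gap: 0.0316
```

```bash
python3 -m creep '{"turn":[[0,0,0],[0,0,0],[0,0,0],[0,0,0],[0,0,0]],"slide":[[0,0,0],[0,0,0],[0,0,0],[0,0,0],[0,0,0]],"claw":[-0.1,0.1,0.3,0.5,0.5]}'
python3 -m creep '{"turn":[[0,0,0],[0,0,0],[0,0,0],[0,0,0],[0,0,0]],"slide":[[0,-0.01,0],[0,-0.03,0],[0,-0.06,0],[0,-0.095,0],[0,-0.13,0]],"claw":[0.5,0.5,0.5,0.5,0.5]}'
python3 -m creep '{"turn":[[0,0,0],[0,0,0]],"slide":[[0,0,0],[0,0,0]],"claw":[0.5,0.5]}'
python3 - <<'E'
from h import *
c=cap("wrist","w22.png")
a=go(c,"plug@.075",.4262,-.3695,.075,ORG,.04)
cv2.imwrite("pics/r22.png",cv2.resize(a,None,fx=3,fy=3))
to(.4262,-.3695,.048,-90.7)
E
```

```text
clock: 23.68
tool_pos: [0.4263, -0.3696, 0.0462]
eef_rot: [-1.202, 1.22, -1.219]
contact_force: [-0.0, 0.3, -0.2]
finger_gap: 0.0635
clock: 24.1
tool_pos: [0.4259, -0.3692, 0.1779]
eef_rot: [-1.202, 1.221, -1.218]
contact_force: [0.8, 0.2, -0.0]
finger_gap: 0.0638
clock: 24.27
tool_pos: [0.4279, -0.3711, 0.1799]
eef_rot: [-1.202, 1.214, -1.226]
contact_force: [1.3, 0.3, -0.5]
finger_gap: 0.0641
plug@.075 [ 0.4172 -0.3815] L1 55.0 @-90.0  L2 61.0 @180.0
pos [ 0.4267 -0.37    0.1779] phi -90.82 slide [-0.0007  0.1299 -0.0007] turn [-0.1  -0.12  0.1 ] gap 0.0642 F [ 0.2 -0.3 -0.8] t 24.3167
```

View pics/w22.png

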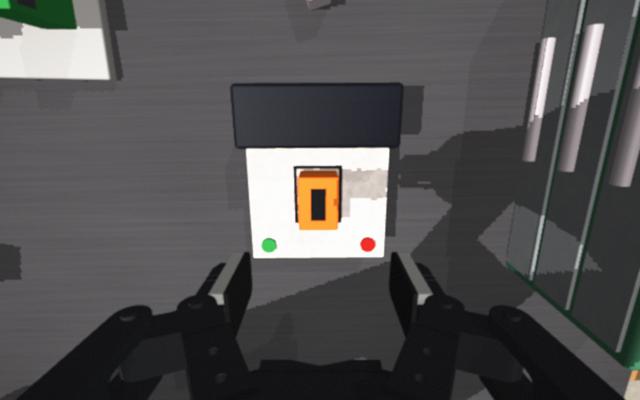

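View pics/r22.png

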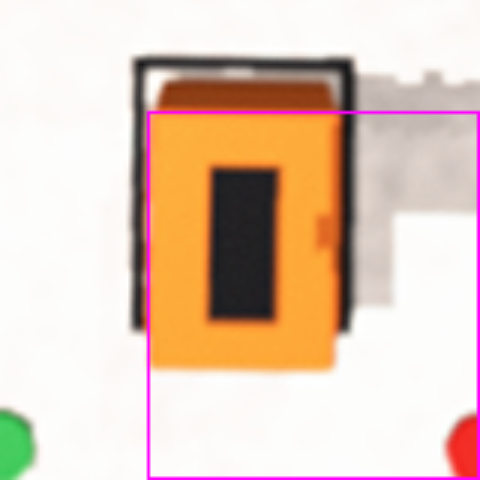

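```bash
python3 -m creep '{"turn":[[0,0,0],[0,0,0],[0,0,0],[0,0,0],[0,0,0]],"slide":[[0,-0.035,0],[0.02,-0.06,-0.02],[0.04,-0.08,-0.05],[0.06,-0.1,-0.08],[0.08,-0.1,-0.11]],"claw":[0.5,0.5,0.5,0.5,0.5]}'
python3 -m creep '{"turn":[[0,0,0],[0,0,0],[0,0,0],[0,0,0],[0,0,0]],"slide":[[0.015,0,-0.03],[0.03,0,-0.06],[0.05,0,-0.09],[0.05,0,-0.09],[0.05,0,-0.09]],"claw":[0.5,0.5,0.5,0.5,0.5]}'
python3 - <<'E'
from h import *
c=cap("top","t30.png"); d=cap("scene","s30.png")
for n,x,y,z,m in [("blue",.588,-.074,.06,BLUE),("red",.595,.116,.06,RED),("stop",.5857,-.154,.076,GREEN),("plug",.4262,-.3695,.075,ORG)]: go(c,n,x,y,z,m,.04)
im,f=rect(c,.5917,.0211,.03,.066); cv2.circle(im,(60,60),28,(255,0,255),1)
cv2.imwrite("pics/r30.png",np.hstack([cv2.resize(im,None,fx=3,fy=3),cv2.resize(rect(c,.4262,-.3695,.04,.075)[0],(360,360))]))
crop(d,285,150,75,"c30.png",5)
E
```

```text
clock: 24.73
tool_pos: [0.3151, -0.4498, 0.2792]
eef_rot: [-1.204, 1.215, -1.223]
contact_force: [2.1, -1.8, -0.3]
finger_gap: 0.064
clock: 25.15
tool_pos: [0.2225, -0.4968, 0.2747]
eef_rot: [-1.199, 1.225, -1.22]
contact_force: [1.2, 0.3, -0.3]
finger_gap: 0.0642
blue [ 0.587  -0.0736] L1 55.2 @-1.9  L2 49.0 @-91.9
red [0.5927 0.1154] L1 54.7 @-1.6  L2 47.6 @-91.6
stop [ 0.5841 -0.1527] L1 40.4 @-1.8  L2 30.8 @-91.8
plug [ 0.425  -0.3685] L1 30.0 @-90.0  L2 43.5 @180.0
```

View pics/t30.png

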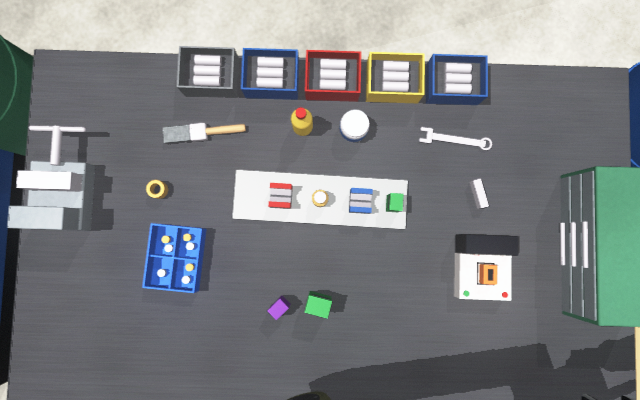

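View pics/s30.png

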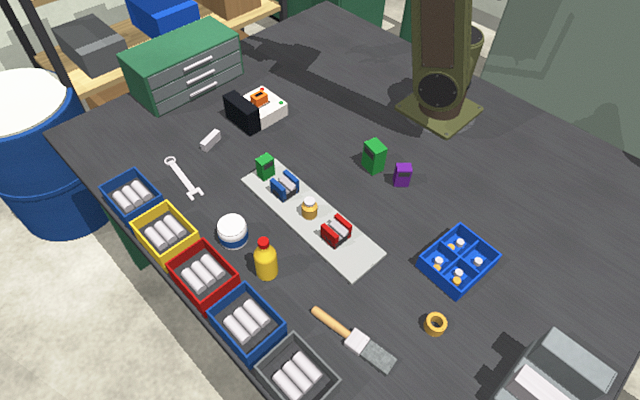

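View pics/r30.png

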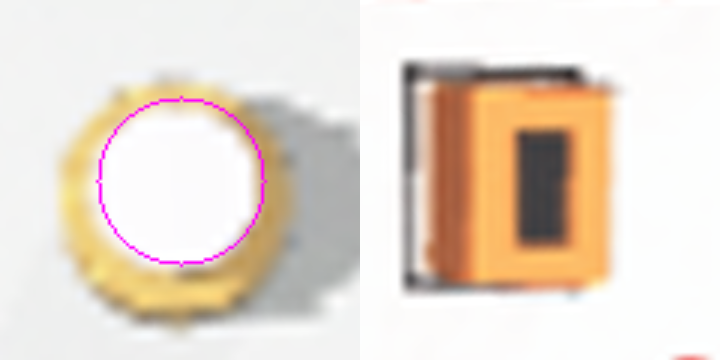

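View pics/c30.png

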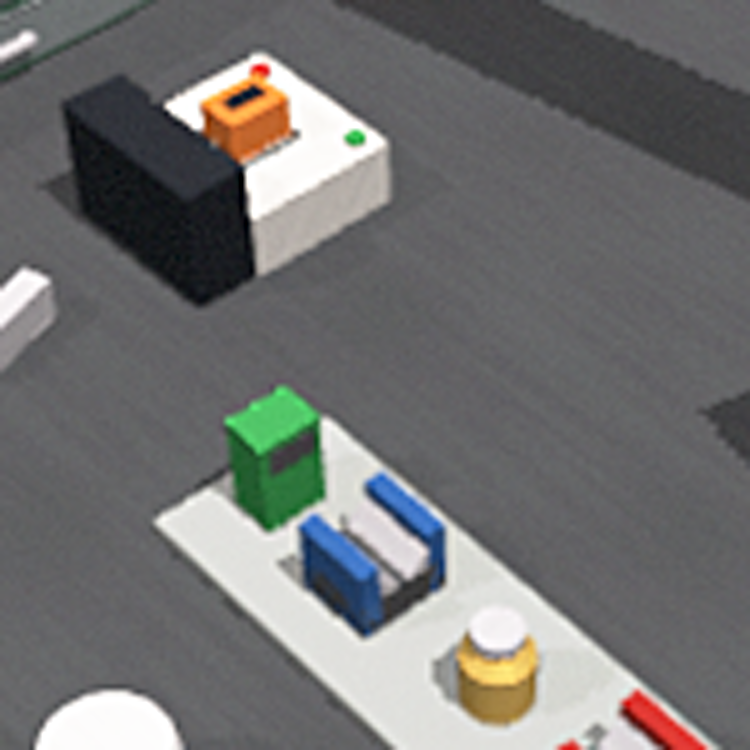

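```bash
python3 -c "
from bench import ticket,sensors
print(sensors.get_state()['clock'],ticket.sign_off())"
```

```text
the job is handed in; nothing more can be done
25.25 None
```

The job is handed in at 25.25 s on the robot's clock: jack and stop are on the plate and the plug is in the socket. I got no verdict back.

- **Jack:** it stands upright midway between the vee blocks, within about 1 mm of target in both the wrist and top pictures.
- **Stop:** I took the smaller green block and left the larger green one and the purple one where they were. It stands in line outside the blue vee block and square to it within about 0.2°. The centres measured about 79.1 mm apart in both the wrist and top pictures, against 80 mm asked. That makes the gap about 39 mm, so it may be just under 1 mm short.
- **Plug:** it slid into the socket without resistance and stopped at the expected full depth. A light push then read 11.7 N with no further movement, and it stayed put after release.

Not everything was clean:
- **Bench force:** while closing on the jack, the wrist read 34 N upward. This was probably the pads pressing the jack onto the bench as they swing forward. It was within the limits.
- **Plug check:** the automatic outline of the seated plug in the wrist picture failed because it also took in the readout's lights. I checked that picture by eye instead; the later outline in the top picture worked and agreed.
- **Top camera offset:** the top camera puts the whole row about 2 mm nearer the base than the wrist camera does. The relative positions in the two views agree.

In the last top and scene pictures the other items looked undisturbed, and the arm was clear of everything.

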